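Lay out rod ends and tally them on the index lever

TASK

First bring the turntable's thumb lever back to its zero notch. Then lay all the loose rod ends flat in an even row on the layout plate, one at a time from the place nearest the turntable onwards, each eye centred on a round mark and its shank along the black line towards you, and after laying each one (not before) click the lever on by just one notch and let it rest there, so that in the end it shows how many rod ends are in the row. Leave the torque multiplier, the gauge and the bushings where they are.

Things in the scene. Friction and masses are not known exactly. Their poses are not given: they have to be found in the camera images.
- turntable: fixed grey cast foot, 194 mm across, 14 mm high, on the robot's right (-y); origin under its centre, on the turning axis (z up). On it turns a 136 mm disc (top 40 mm up) with a fixed sample rod end (to 67 mm) and the thumb lever. White ticks mark 5 notches: zero, the wider tick, along the foot's +x axis, the rest every 22.5 degrees anticlockwise from above; notch 4 along +y
- lever (a joint): angle of thumb lever and disc about the vertical, rad, anticlockwise from above positive: notch k = k x 0.3927 from the zero tick, k = 0 to 4; end stops 0.15 beyond the first and last. A sprung detent holds each notch and pulls the lever, once let go, into the nearest one; leaving a notch takes about 3 to 4 N at the post
- lever_post (a point): top centre of the upright round black post at the lever's end: 18 mm in diameter, top 80 mm above the bench, free to grip down to 40 mm above the bench; below is a flat steel arm. 118 mm from the turning axis
- plate: fixed aluminium plate, 150 mm (its x) by 330 mm (its y), 4 mm thick, flat on the bench; origin under its centre; x points away from the robot, y to the robot's left. It bears four places, each a white round mark 45 mm across with a black rim and a black line from it towards the robot, parallel to x
- place1 (a point): centre of the round mark of place 1, on the plate's top face (4 mm above the bench); axes as the plate's. Places are 80 mm apart along y; place 1 is the one nearest the turntable (-y end), place 4 the farthest
- place2 (a point): centre of the round mark of place 2, on the plate's top face (4 mm above the bench); axes as the plate's. Places are 80 mm apart along y
- place3 (a point): centre of the round mark of place 3, on the plate's top face (4 mm above the bench); axes as the plate's. Places are 80 mm apart along y
- place4 (a point): centre of the round mark of place 4, on the plate's top face (4 mm above the bench); axes as the plate's. Places are 80 mm apart along y
- rod1: loose steel pitch-link rod end lying flat, 122 mm long, about 0.3 kg; may be absent. Round eye (44 mm across, 20 mm thick) at its +x end; shank 20 mm wide and high, from 55 mm behind to 25 mm ahead of the origin along x. Origin in the shank, at mid-thickness (10 mm above what it lies on), a good place to grip; x points along the shank to the eye
- rod1_eye (a point): centre of the eye of rod1, at mid-thickness, 45 mm from the origin along x
- rod2: another such rod end, same as rod1; may be absent
- rod2_eye (a point): centre of the eye of rod2, at mid-thickness, 45 mm from the origin along x
- rod3: another such rod end, same as rod1; may be absent
- rod3_eye (a point): centre of the eye of rod3, at mid-thickness, 45 mm from the origin along x
- rod4: another such rod end, same as rod1; may be absent
- rod4_eye (a point): centre of the eye of rod4, at mid-thickness, 45 mm from the origin along x
- multiplier: black torque multiplier, 72 mm across and 125 mm high with a reaction arm, a bystander standing on the bench; origin under its centre
- gauge: red plastic thread gauge, 120 x 50 x 32 mm, a bystander lying flat; origin under its centre
- bushing1: bronze flanged bushing, 60 mm across the flange, 52 mm high, a bystander standing flange down; origin under its centre
- bushing2: bronze flanged bushing, 60 mm across the flange, 52 mm high, a bystander standing flange down; origin under its centre
Mind the look-alikes: they are no part of the job. What is shaped like the rod2 but green is not meant.

How it is judged:
By the outcome, as a careful person would: the job done as asked, in the order asked, and still so for the second after the job is handed in, with the robot touching nothing.
Of rod1, rod2, rod3, rod4 only 3 to 4 are there at a start; the rules pass over those that are not, and their reading is None.
At some moment in a run one of rod1, rod2, rod3, rod4 may be knocked a few centimetres aside while the robot is not near it.
Once in a run the grip may slacken for a moment while it holds something.
It also fails if it takes over 210 s, if anything falls off the work surface, if the arm or the gripper's body presses on something with over 40 N, if the wrist force passes 120 N, or if a joint passes its speed limit or range.

ROBOT

A 6-joint arm with a two-finger parallel gripper is mounted at the origin on the work surface. World frame = base frame: x ahead of the robot, y to its left, z up, the work surface at z = 0. Lengths are in m, angles in rad, forces in N, time in s.
With the tool pointing down it reaches from about 0.3 to 0.775 m from the base axis. Payload 14.6 kg.
Tool frame: the origin (TCP) lies midway between the tips of the shut fingers; the grasp point (between the pads) lies 19 mm behind it (ctrl.pinch_z is the distance from the TCP to the grasp point, in m); z points along the fingers, y is the line along which they close (so a half turn about z gives the same grasp; the last joint's range is limited). The gripper opens to 94 mm and grips with 3 to 60 N. Pads are 16 mm wide; open, the fingers measure 119 mm over their backs; the gripper's body (75 mm by 177 mm) begins 78 mm behind the grasp point.
Start: joints at [-1.411, 0.3, 1.521, -0, 1.321, -0.067], TCP at [0.124, -0.536, 0.177] pointing down, gripper open.
Joint ranges: [-3.03, 3.03], [-0.79, 2.21], [0.23, 2.52], [-1.04, 4.18], [0, 3.07], [-2.55, 2.55]. Speed limits (rad/s): [2.22, 2.22, 2.57, 3.14, 3.14, 3.14].

INTERFACE

Orientations are given as [roll, pitch, yaw] about the fixed x, y, z axes, in that order (R = Rz(yaw) Ry(pitch) Rx(roll)).
In Python, from station import ctrl gives the robot as it stands.
- The arm moves only by the tool jog_arm, never from a script. Its argument "motion" is a list of rows, each a list of 7 numbers: the shift along the tool's x, y, z in m, then the turn, a rotation vector about the tool's x, y, z in rad, then the opening, from -1 (shut) to 1 (fully open). In form: [[tx, ty, tz, rx, ry, rz, gripper], ...]. A call has 1 to 5 rows; each row shifts and turns the commanded pose from where the row before left it, along the tool's axes as they then stand; what a row does not reach is not made up. A row lasts 1/10 s, in which the tool goes at most 50 mm and 8.59 degrees, less where a joint would pass 70% of its speed; a pose out of reach is approached as far as the arm can. A call is refused whole if a number of a shift passes 0.05 or a number of a turn 0.15, either way. A call with a gripper value outside its range is refused whole. The fingers move at their own pace and stop on an object; "squeeze" is the grip in N (left out, the last holds). Time passes only in rows, so rows that do not move let the fingers close. It gives the time, the measured TCP pose, the force, the opening and the grip force at its end, in the units of the state.
- ctrl.get_obs(): the state, without advancing time (a new reading comes with each control period).
- ctrl.camera(name): name is "scene" or "top" or "wrist"; returns the picture (420x560x3 uint8, red, green, blue); there is no depth.
- ctrl.camera_model(name): a dict with "intrinsics" (3x3 intrinsics, pixels), "rvec" (rotation vector, rad) and "tvec" (3), from world to camera coordinates, as OpenCV has them. Camera axes: x right, y down, z forward; pixel columns grow to the right and rows downward; lengths in m; the calibration is good to about 2 mm. A picture is of the moment at which its call begins: read the wrist's pose just before it. camera_model takes no time and is no camera call; for the wrist camera it gives the pose at the moment of the call.
- ctrl.hand_in(): hands the job in; it is judged then, once.
The state is a dict: "time_s": time; "qpos": joint angles; "joint_vel": joint speeds; "tau": joint torques, N m; "ee_pos": TCP position; "eef_rot": TCP orientation; "force": force on the tool from outside, world axes, zero at the start; "moment": the same for the moment, N m; "grip_width": finger opening in m; "grip_force": force on a finger pad.
Only numpy, scipy, OpenCV 4.12 (cv2) and the standard library are available. Lean on these libraries where they do the work, as an engineer would, in place of code of your own. Each camera call takes 0.05 s, during which the arm holds its last target. There are 200 camera calls.

## Working session

There is one attempt and no reset: what is moved stays moved. The work goes in short steps, Python scripts to look and compute and a tool call to move; the robot and the scene stay as the last step left them, time stands still between calls to the robot, and variables do not carry over. Pictures are saved under pics/ and viewed, at most 14 in all, crops included, and the job is handed in when it is done.

Besides the shell and the picture viewer there is one more tool, called as name([rows], argument=value, ...), one row to a line, values as JSON. jog_arm: Moves the arm, as the interface text tells. Its arguments: {"type":"object","properties":{"motion":{"type":"array"},"squeeze":{"type":"number"}},"required":["motion"]}

```bash
mkdir -p pics; cat > h.py <<'E'
import numpy as np, cv2
from station import ctrl
from scipy.spatial.transform import Rotation as R
def cam(n):
    m=ctrl.camera_model(n); im=ctrl.camera(n); return im,m
def ray(m,px,z):
    K=np.array(m["intrinsics"]);Rm=cv2.Rodrigues(np.array(m["rvec"],float))[0];t=np.array(m["tvec"],float).ravel()
    c=-Rm.T@t; px=np.atleast_2d(np.array(px,float))
    d=(Rm.T@np.linalg.inv(K)@np.c_[px,np.ones(len(px))].T).T
    return c+d*((z-c[2])/d[:,2])[:,None]
def proj(m,P):
    return cv2.projectPoints(np.atleast_2d(np.array(P,float)),np.array(m["rvec"],float),np.array(m["tvec"],float),np.array(m["intrinsics"],float),None)[0].reshape(-1,2)
def save(n,im): cv2.imwrite("pics/"+n+".png",cv2.cvtColor(im,cv2.COLOR_RGB2BGR))
E
python3 - <<'E'
from h import *
for n in("top","scene"):
    im,m=cam(n); save(n+"0",im); np.save(n+"0.npy",im)
    print(n,m)
o=ctrl.get_obs();print(o["ee_pos"],o["eef_rot"],o["time_s"],ctrl.pinch_z)
E
```

```text
top {'intrinsics': array([[499.09697401,   0.        , 284.84146594],
       [  0.        , 499.09697401, 215.45061142],
       [  0.        ,   0.        ,   1.        ]]), 'rvec': array([ 2.12660799, -2.13279581,  0.22870045]), 'tvec': array([0.02320896, 0.5670448 , 1.19514595])}
scene {'intrinsics': array([[444.11760446,   0.        , 281.75213565],
       [  0.        , 444.11760446, 215.78895982],
       [  0.        ,   0.        ,   1.        ]]), 'rvec': array([ 1.37326525,  2.25514275, -0.86459057]), 'tvec': array([ 0.24153182, -0.33522312,  1.39164186])}
[ 0.12363901 -0.53564455  0.17622694] [-3.14052525e+00 -7.92672534e-05  2.26759249e-01] 0.1 0.0188
```

View pics/top0.png

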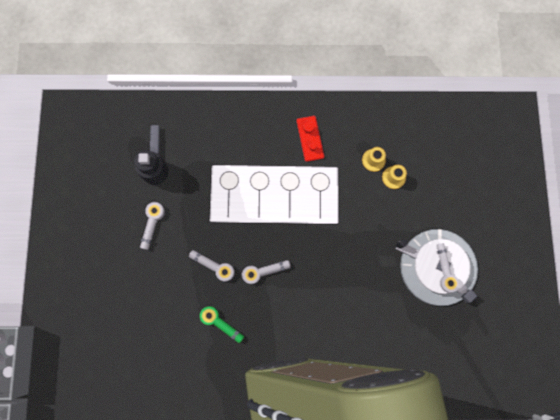

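View pics/scene0.png

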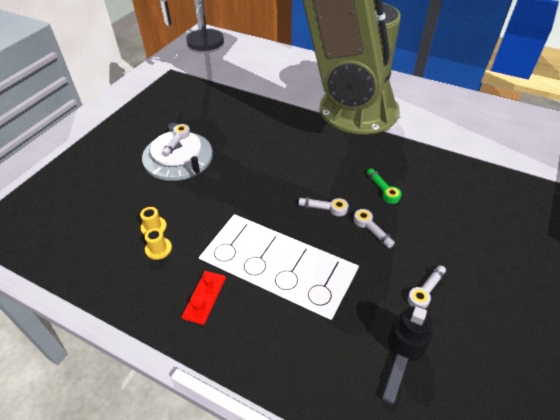

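The top view shows a white plate with marks at (229,181) to (320,182). Three grey rod ends have their eyes at (154,211), (225,272) and (251,275). Look-alikes are the green one at (209,316), which is not meant, and the sample on the turntable at (451,284), which is fixed. The lever post is near either (400,245) or (470,297), so I'll take a close crop of it and measure.

```bash
cat > rods.py <<'E'
from h import *
def gold(im):
    hsv=cv2.cvtColor(im,cv2.COLOR_RGB2HSV)
    return cv2.inRange(hsv,(15,90,90),(35,255,255))
def rods(im,m,verbose=1):
    """grey blobs (saturation low, mid-bright) on the black mat; +gold ring"""
    hsv=cv2.cvtColor(im,cv2.COLOR_RGB2HSV)
    g=cv2.inRange(hsv,(0,0,75),(180,70,255))|gold(im)
    g=cv2.morphologyEx(g,cv2.MORPH_CLOSE,np.ones((3,3)))
    n,l,s,c=cv2.connectedComponentsWithStats(g)
    out=[]
    for i in range(1,n):
        if not 250<s[i,4]<1500 or max(s[i,2:4])>70: continue
        gm=(gold(im)>0)&(l==i)
        if gm.sum()<20: continue
        cn=max(cv2.findContours((l==i).astype(np.uint8),0,1)[0],key=len)
        gp=np.argwhere(gm)[:,::-1].astype(np.int32)
        (ex,ey),_=cv2.minEnclosingCircle(cv2.convexHull(gp).astype(np.float32))
        # far end
        P=ray(m,cn[:,0,:],0.012)[:,:2]; e=ray(m,[(ex,ey)],0.02)[0,:2]
        d=np.linalg.norm(P-e,axis=1); sh=P[(d>.03)&(d<.09)]; 
        v=sh.mean(0)-e
        # rectangle axis of the shank
        yaw=np.arctan2(-v[1],-v[0]); o=e-.045*np.array([np.cos(yaw),np.sin(yaw)])
        out.append((e,yaw,o,d.max()))
        if verbose: print("rod px",round(ex),round(ey),"area",s[i,4],"eye",e.round(4),"yaw",round(yaw,3),"org",o.round(4),"far",d.max().round(3))
    return out
E
python3 - <<'E'
from rods import *
im=np.load("top0.npy"); m=ctrl.camera_model("top")
rods(im,m)
# plate
hsv=cv2.cvtColor(im,cv2.COLOR_RGB2HSV)
w=cv2.inRange(hsv,(0,0,200),(180,50,255)); cs=cv2.findContours(w[:300],0,1)[0]
c=[c for c in cs if 4000<cv2.contourArea(cv2.convexHull(c))<12000 and cv2.boundingRect(c)[0]<340]
for q in c:
    r=cv2.minAreaRect(q); b=ray(m,cv2.boxPoints(r),.004)[:,:2]; print("plate",b.round(4).tolist(),b.mean(0).round(4),[np.linalg.norm(b[i]-b[i-1]).round(3) for i in range(2)])
    long=b[1]-b[0] if np.linalg.norm(b[1]-b[0])>.2 else b[2]-b[1]
    a=np.arctan2(long[1],long[0])%np.pi-np.pi/2; print("plate yaw",a)
print("base,tcp px",proj(m,[(0,0,0),(.124,-.536,.177)]))
save("t1",cv2.hconcat([cv2.resize(im[220:320,380:500],None,fx=4,fy=4,interpolation=2),cv2.resize(im[220:320,180:260],None,fx=4,fy=4,interpolation=2)]))
E
```

```text
rod px 384 168 area 946 eye [ 0.701  -0.2398] yaw 2.358 org [ 0.7329 -0.2716] far 0.068
rod px 154 210 area 598 eye [0.5878 0.357 ] yaw -0.254 org [0.5443 0.3683] far 0.102
rod px 224 272 area 571 eye [0.4302 0.1735] yaw -2.063 org [0.4515 0.2132] far 0.105
rod px 251 274 area 567 eye [0.4231 0.1077] yaw 1.869 org [0.4363 0.0646] far 0.103
plate [[0.5631, 0.2147], [0.7126, 0.2162], [0.7081, -0.1212], [0.558, -0.1154]] [0.6355 0.0486] [np.float64(0.33), np.float64(0.15)]
plate yaw -0.013287739312936031
base,tcp px [[294.53360678 452.25042789]
 [550.35990942 409.56218345]]
```

View pics/t1.png

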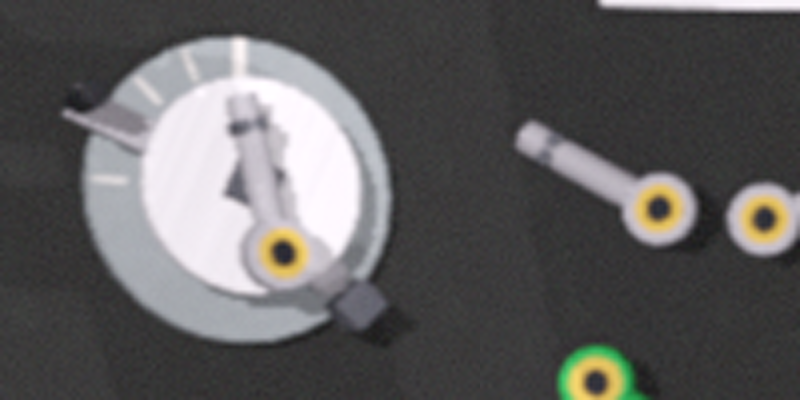

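The crop shows the zero tick pointing towards +x. The lever arm and its black post, at crop (75,95), cover the 67.5° tick, so the lever is at notch 3. The block at (360,305) is the counterweight. Next I'll get the exact turntable and mark positions.

```bash
cat >> h.py <<'E'
def go(x,y,z,yaw):
    """total shift in tool axes (after turning) and turn needed; tool pointing down"""
    o=ctrl.get_obs(); p=np.array(o["ee_pos"]); Rm=R.from_euler("xyz",o["eef_rot"]).as_matrix()
    yw=np.arctan2(Rm[1,0],Rm[0,0])
    dy=(yaw-yw+np.pi)%(2*np.pi)-np.pi
    T=R.from_euler("xyz",[np.pi,0,yaw]).as_matrix()
    print("t",o["time_s"],"q1,q6",np.round(o["qpos"],2)[[0,5]],"tool shift after turn",(T.T@(np.array([x,y,z])-p)).round(4),"rz",round(-dy,4),"yaw now",round(yw,4),"tilt",(Rm[:2,2]).round(4),"p",p.round(4))
E
python3 - <<'E'
from h import *
res={}
for n in("top","scene"):
    im=np.load(n+"0.npy"); m=ctrl.camera_model(n)
    hsv=cv2.cvtColor(im,cv2.COLOR_RGB2HSV)
    w=cv2.inRange(hsv,(0,0,150),(180,60,255))
    cs,h=cv2.findContours(w,cv2.RETR_CCOMP,cv2.CHAIN_APPROX_NONE)
    for c in cs:
        a=cv2.contourArea(c)
        if 120<a<330 and len(c)>5:
            (x,y),(A,B),t=cv2.fitEllipse(c); 
            P=ray(m,[(x,y)],.004)[0]
            if .55<P[0]<.8 and -.15<P[1]<.25: print(n,"mark",round(x,1),round(y,1),round(A,1),round(B,1),P.round(4))
    # foot: bluish grey
    g=cv2.inRange(hsv,(0,0,70),(180,90,255))
    cs,_=cv2.findContours(cv2.morphologyEx(g,cv2.MORPH_OPEN,np.ones((9,9))),0,1)
    for c in cs:
        if 2000<cv2.contourArea(c)<6500:
            hu=cv2.convexHull(c);P=ray(m,c[:,0,:],.011)[:,:2]
            (cx,cy),r=cv2.minEnclosingCircle(P.astype(np.float32)); print(n,"foot?",round(cx,4),round(cy,4),round(r,4))
m=ctrl.camera_model("top"); off=lambda u,v:(380+u/4-.375,220+v/4-.375)
z=ray(m,[off(240,55),off(190,65),off(148,88),off(108,180)],.014)[:,:2]; print("ticks",z.round(4))
print("post if top z .08",ray(m,[off(78,95)],.08))
E
```

```text
top foot? 0.4322 -0.3722 0.1098
scene foot? 0.4448 -0.3733 0.1101
scene foot? -0.4696 -0.2733 0.2486
ticks [[ 0.5275 -0.3794]
 [ 0.521  -0.3465]
 [ 0.5061 -0.3184]
 [ 0.447  -0.2894]]
post if top z .08 [[ 0.49256859 -0.25615364  0.08      ]]
```

```bash
python3 - <<'E'
from h import *
z=np.array([[ 0.5275,-0.3794],[ 0.521,-0.3465],[ 0.5061,-0.3184],[ 0.447,-0.2894]])
k=np.array([0,1,2,4])*np.pi/8; A=[];b=[]
for t,p in zip(k,z):
    c,s=np.cos(t),np.sin(t); A+=[[1,0,c,-s],[0,1,s,c]]; b+=list(p)
x,r,_,_=np.linalg.lstsq(np.array(A),np.array(b),rcond=None); print("centre",x[:2],"r",np.hypot(x[2],x[3]),"yaw",np.arctan2(x[3],x[2]),"res",r)
m=ctrl.camera_model("top");c=x[:2];yaw=np.arctan2(x[3],x[2])
print("foot by crop circle",ray(m,[(380+236/4-.4,220+191/4-.4)],.012))
for kk in range(5):
    a=yaw+kk*np.pi/8; P=[*(c+.118*np.array([np.cos(a),np.sin(a)])),.08]; print(kk,np.round(P,4),round(a,3),proj(m,P).round(1))
im=np.load("top0.npy"); g=cv2.cvtColor(im,cv2.COLOR_RGB2GRAY)[160:230,200:345]
ad=cv2.resize(g,None,fx=4,fy=4,interpolation=2)
ci=cv2.HoughCircles(cv2.GaussianBlur(ad,(7,7),0),cv2.HOUGH_GRADIENT,1,60,param1=80,param2=20,minRadius=28,maxRadius=48)
for u,v,rr in ci[0]:
    print("mark",ray(m,[(200+u/4-.375,160+v/4-.375)],.004)[0].round(4),rr/4)
go(*P[:2],.15,1.1)
E
```

```text
centre [ 0.44201872 -0.37438268] r 0.08490052879712208 yaw -0.059486339428040644 res [2.65041946e-06]
foot by crop circle [[ 0.43993971 -0.37177795  0.012     ]]
0 [ 0.5598 -0.3814  0.08  ] -0.059 [[448.3 216.2]]
1 [ 0.5535 -0.3358  0.08  ] 0.333 [[430.1 218.8]]
2 [ 0.5303 -0.2961  0.08  ] 0.726 [[414.6 228.1]]
3 [ 0.4936 -0.2682  0.08  ] 1.119 [[404. 243.]]
4 [ 0.449  -0.2566  0.08  ] 1.511 [[400.2 261.2]]
mark [0.6724 0.168  0.004 ] 8.05
mark [0.6691 0.007  0.004 ] 9.875
mark [ 0.6691 -0.0698  0.004 ] 9.05
mark [0.6717 0.0882 0.004 ] 8.225
t 0.1 q1,q6 [-1.41 -0.07] tool shift after turn [0.3963 0.1634 0.0262] rz -0.8732 yaw now 0.2268 tilt [-0.0002  0.0011] p [ 0.1236 -0.5356  0.1762]
```

jog_arm([
  [0, 0, -0.02, 0, 0, -0.149, 1],
  [0, 0, -0.02, 0, 0, -0.149, 1],
  [0, 0, 0, 0, 0, -0.149, 1],
  [0, 0, 0, 0, 0, -0.149, 1],
  [0, 0, 0, 0, 0, -0.149, 1],
])

```text
time_s: 0.6
ee_pos: [0.1237, -0.5358, 0.2165]
eef_rot: [-3.141, -0.0, 0.978]
force: [0.6, 0.2, 0.1]
grip_width: 0.0941
grip_force: 0.0
```

jog_arm([
  [0, 0, 0, 0, 0, -0.148, 1],
  [0.041, 0.0214, 0, 0, 0, 0, 1],
  [0.041, 0.0214, 0, 0, 0, 0, 1],
  [0.041, 0.0214, 0, 0, 0, 0, 1],
  [0.041, 0.0214, 0, 0, 0, 0, 1],
])

```text
time_s: 1.1
ee_pos: [0.2733, -0.4242, 0.2166]
eef_rot: [-3.141, -0.0, 1.119]
force: [-0.0, -1.0, -0.1]
grip_width: 0.0941
grip_force: 0.0
```

jog_arm([
  [0.041, 0.0214, 0, 0, 0, 0, 1],
  [0.041, 0.0214, 0, 0, 0, 0, 1],
  [0.041, 0.0214, 0, 0, 0, 0, 1],
  [0.041, 0.0214, 0, 0, 0, 0, 1],
  [0, 0, 0, 0, 0, 0, 1],
])

```text
time_s: 1.6
ee_pos: [0.4237, -0.3122, 0.2163]
eef_rot: [-3.141, -0.001, 1.124]
force: [0.0, -0.1, -0.2]
grip_width: 0.094
grip_force: 0.0
```

```bash
python3 - <<'E'
from h import *
go(.4926,-.262,.2,1.12)
im,m=cam("wrist"); save("w1",im); np.save("w1.npy",im)
c=-cv2.Rodrigues(m["rvec"])[0].T@np.array(m["tvec"]).ravel(); print("cam",c)
P=[[.440,-.3718,.04],[.4936,-.2682,.08],[.4926,-.2562,.08]]; print(proj(m,P).round(0))
E
```

```text
t 1.6 q1,q6 [-0.71 -0.26] tool shift after turn [0.0752 0.0402 0.0163] rz 0.0045 yaw now 1.1245 tilt [-0.0001  0.001 ] p [ 0.4237 -0.3122  0.2163]
cam [ 0.45613275 -0.24490224  0.42396537]
[[315. 230.]
 [325. 130.]
 [320. 119.]]
```

View pics/w1.png

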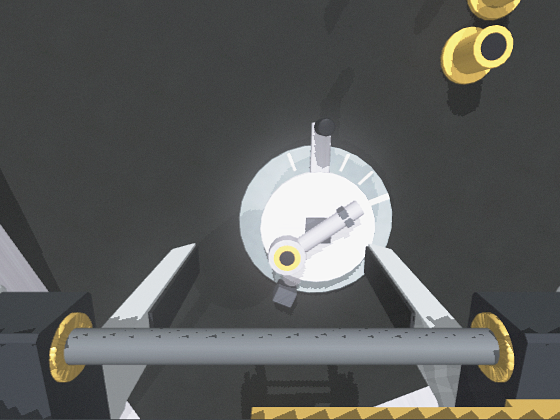

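The wrist view shows the post top at (324,126), with the wide zero tick at about (379,200). The other ticks are at (367,177), (346,161) and (293,161), and the arm hides tick 3, so the lever is at notch 3. I'll refine these.

```bash
python3 - <<'E'
from h import *
im=np.load("w1.npy"); m=ctrl.camera_model("wrist")
post=ray(m,[(324,126)],.08)[0]; print("post",post)
g=cv2.cvtColor(im,cv2.COLOR_RGB2GRAY)
w=(g>235).astype(np.uint8)
n,l,s,c=cv2.connectedComponentsWithStats(w)
T=[]
for i in range(1,n):
    if 15<s[i,4]<250 and 270<c[i,0]<395 and 140<c[i,1]<225: print(c[i].round(1),s[i,4],ray(m,[c[i]],.014)[0].round(4)); T.append(ray(m,[c[i]],.014)[0,:2])
hsv=cv2.cvtColor(im,cv2.COLOR_RGB2HSV)
# foot outer edge: fit ellipse to left/right edge points at 14mm
pts=[]
cy,cx=219,316
for a in np.deg2rad(np.r_[-60:60:4,130:230:4]):
    r=np.arange(60,95,.5); v=g[(cy+r*np.sin(a)).round().astype(int),(cx+r*np.cos(a)).round().astype(int)].astype(int)
    j=np.where(v<110)[0]
    if len(j): pts.append((cx+r[j[0]]*np.cos(a),cy+r[j[0]]*np.sin(a)))
P=ray(m,pts,.014)[:,:2]
A=np.c_[2*P,np.ones(len(P))]
for _ in range(3):
    x=np.linalg.lstsq(A,(P**2).sum(1),rcond=None)[0]; r=np.sqrt(x[2]+x[:2]@x[:2]); e=abs(np.linalg.norm(P-x[:2],axis=1)-r); k=e<2.*np.median(e)+5e-4; P=P[k];A=A[k]
print("foot",x[:2],"r",r,len(P)); d=post[:2]-x[:2]; print("post r",np.hypot(*d),"ang",np.arctan2(d[1],d[0]))
for t in T: d=t-x[:2]; print(np.hypot(*d).round(4),np.arctan2(d[1],d[0]).round(4))
E
```

```text
post [ 0.49211352 -0.26570841  0.08      ]
[291.1 160.9] 58 [ 0.4471 -0.2895  0.014 ]
[344.5 161.5] 50 [ 0.5049 -0.318   0.014 ]
[326.1 168.8] 16 [ 0.4813 -0.3164  0.014 ]
[364.8 177.8] 48 [ 0.5195 -0.347   0.014 ]
foot [ 0.44143291 -0.37243115] r 0.09671421469730718 44
post r 0.11814511814476361 ang 1.127445061548816
0.0831 1.5025
0.0836 0.7095
0.0687 0.9521
0.0821 0.3153
```

jog_arm([
  [0.0358, 0.0212, 0, 0, 0, 0, 1],
  [0.0358, 0.0212, 0, 0, 0, 0, 1],
  [0, 0, 0.042, 0, 0, 0, 1],
  [0, 0, 0.042, 0, 0, 0, 1],
  [0, 0, 0.042, 0, 0, 0, 1],
], squeeze=10)

```text
time_s: 2.15
ee_pos: [0.4893, -0.27, 0.0892]
eef_rot: [3.142, 0.0, 1.119]
force: [0.3, -0.9, -0.5]
grip_width: 0.0939
grip_force: 0.0
```

jog_arm([
  [0, 0, 0.041, 0, 0, 0, 1],
  [0, 0, 0, 0, 0, 0, 1],
  [0, 0, 0, 0, 0, 0, -1],
  [0, 0, 0, 0, 0, 0, -1],
  [0, 0, 0, 0, 0, 0, -1],
])

```text
time_s: 2.65
ee_pos: [0.4909, -0.2701, 0.0519]
eef_rot: [3.138, 0.0, 1.12]
force: [-0.3, 0.6, -0.4]
grip_width: 0.0741
grip_force: 0.0
```

jog_arm([
  [0, 0, 0, 0, 0, 0, -1],
  [0, 0, 0, 0, 0, 0, -1],
  [0, 0, 0, 0, 0, 0, -1],
  [0, 0, 0, 0, 0, 0, -1],
  [0, 0, 0, 0, 0, 0, -1],
])

```text
time_s: 3.15
ee_pos: [0.4901, -0.2693, 0.0497]
eef_rot: [-3.142, -0.0, 1.12]
force: [0.1, 0.4, 0.9]
grip_width: 0.0333
grip_force: 0.0
```

jog_arm([
  [0, 0, 0, 0, 0, 0, -1],
  [0, 0, 0, 0, 0, 0, -1],
  [0, 0, 0, 0, 0, 0, -1],
  [0, 0, 0, 0, 0, 0, -1],
])

```text
time_s: 3.55
ee_pos: [0.4903, -0.2694, 0.0498]
eef_rot: [3.141, -0.0, 1.12]
force: [3.6, 0.2, -1.2]
grip_width: 0.0165
grip_force: 10.0
```

jog_arm([
  [-0.0006, 0.0116, 0, 0, 0, 0.098, -1],
  [-0.0006, 0.0116, 0, 0, 0, 0.098, -1],
  [-0.0006, 0.0116, 0, 0, 0, 0.098, -1],
  [-0.0006, 0.0116, 0, 0, 0, 0.098, -1],
  [0, 0, 0, 0, 0, 0, -1],
])

```text
time_s: 4.05
ee_pos: [0.5275, -0.2974, 0.0497]
eef_rot: [-3.142, -0.001, 0.726]
force: [4.9, 0.8, 1.1]
grip_width: 0.0167
grip_force: 10.0
```

jog_arm([
  [-0.0006, 0.0116, 0, 0, 0, 0.098, -1],
  [-0.0006, 0.0116, 0, 0, 0, 0.098, -1],
  [-0.0006, 0.0116, 0, 0, 0, 0.098, -1],
  [-0.0006, 0.0116, 0, 0, 0, 0.098, -1],
])

```text
time_s: 4.45
ee_pos: [0.5503, -0.3371, 0.0498]
eef_rot: [-3.141, -0.0, 0.335]
force: [-0.5, 4.2, 1.5]
grip_width: 0.0164
grip_force: 10.0
```

jog_arm([
  [-0.0006, 0.0116, 0, 0, 0, 0.098, -1],
  [-0.0006, 0.0116, 0, 0, 0, 0.098, -1],
  [-0.0006, 0.0116, 0, 0, 0, 0.098, -1],
  [-0.0006, 0.0116, 0, 0, 0, 0.098, -1],
  [0, 0, 0, 0, 0, 0, -1],
])

```text
time_s: 4.95
ee_pos: [0.5557, -0.3835, 0.0497]
eef_rot: [-3.141, 0.001, -0.057]
force: [-1.7, 3.0, 4.2]
grip_width: 0.0164
grip_force: 10.0
```

```bash
python3 - <<'E'
from h import *
go(.5592,-.3801,.05,-.065)
p=np.array(ctrl.get_obs()["ee_pos"])[:2]-[.4414,-.3724]; print(np.hypot(*p),np.arctan2(p[1],p[0]))
E
```

```text
t 4.95 q1,q6 [-0.66  0.97] tool shift after turn [ 0.0033 -0.0036 -0.0003] rz 0.0084 yaw now -0.0566 tilt [-0.0009  0.0005] p [ 0.5557 -0.3835  0.0497]
0.11479611597171215 -0.09673920691351295
```

jog_arm([
  [0, 0, 0, 0, 0, 0, 1],
  [0, 0, 0, 0, 0, 0, 1],
  [0, 0, 0, 0, 0, 0, 1],
  [0, 0, 0, 0, 0, 0, 1],
  [0, 0, 0, 0, 0, 0, 1],
], squeeze=40)

```text
time_s: 5.45
ee_pos: [0.5565, -0.3828, 0.0497]
eef_rot: [3.142, -0.0, -0.055]
force: [0.2, -0.2, -0.4]
grip_width: 0.0531
grip_force: 0.0
```

jog_arm([
  [0, 0, -0.04, 0, 0, 0, 1],
  [0, 0, -0.04, 0, 0, 0, 1],
  [0, 0, -0.04, 0, 0, 0, 1],
  [0, 0, -0.04, 0, 0, 0, 1],
  [-0.0132, -0.04, 0, 0, 0, 0, 1],
])

```text
time_s: 5.95
ee_pos: [0.5476, -0.3461, 0.2162]
eef_rot: [3.135, -0.01, -0.059]
force: [0.2, -0.2, -0.2]
grip_width: 0.0921
grip_force: 0.0
```

jog_arm([
  [-0.0132, -0.04, 0, 0, 0, 0, 1],
  [-0.0132, -0.04, 0, 0, 0, 0, 1],
  [-0.0132, -0.04, 0, 0, 0, 0, 1],
  [-0.0132, -0.04, 0, 0, 0, 0, 1],
  [-0.0132, -0.04, 0, 0, 0, 0, 1],
])

```text
time_s: 6.45
ee_pos: [0.4901, -0.1373, 0.2098]
eef_rot: [3.141, -0.0, -0.056]
force: [0.9, -0.0, -0.1]
grip_width: 0.0938
grip_force: 0.0
```

jog_arm([
  [-0.0132, -0.04, 0, 0, 0, 0, 1],
  [-0.0132, -0.04, 0, 0, 0, 0, 1],
  [-0.0132, -0.04, 0, 0, 0, 0, 1],
  [-0.0132, -0.04, 0, 0, 0, 0, 1],
  [-0.0132, -0.04, 0, 0, 0, 0, 1],
])

```text
time_s: 6.95
ee_pos: [0.4355, 0.066, 0.21]
eef_rot: [-3.142, -0.001, -0.056]
force: [1.0, 0.1, 0.3]
grip_width: 0.0941
grip_force: 0.0
```

```bash
python3 - <<'E'
from h import *
go(.4363,.0646,.2,1.869)
im,m=cam("wrist"); save("w2",im); np.save("w2.npy",im); np.save("w2m.npy",m,allow_pickle=True)
im2,_=cam("top"); t=cv2.resize(im2[190:330,360:520],None,fx=2,fy=2); im[:t.shape[0],:t.shape[1]]=t if 0 else im[:t.shape[0],:t.shape[1]]
save("w2c",cv2.hconcat([cv2.resize(im,(480,360)),cv2.resize(im2[190:330,360:500],(320,320))[:360] if 0 else cv2.copyMakeBorder(cv2.resize(im2[190:330,360:500],(320,320)),0,40,0,0,0)]))
E
```

```text
t 6.95 q1,q6 [0.07 1.69] tool shift after turn [-0.0016  0.0003  0.01  ] rz -1.925 yaw now -0.056 tilt [0.0008 0.    ] p [0.4355 0.066  0.21  ]
```

View pics/w2c.png

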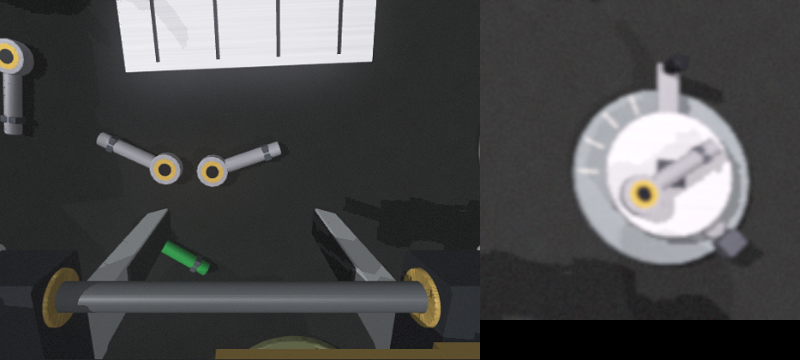

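The lever now sits on the zero tick. The wrist view shows the rod eyes in the 480-wide panel at (7,56), (165,169) and (212,172). I'll measure them from this closer view.

```bash
cat > wr.py <<'E'
from h import *
from rods import gold
def wrods(im,m,amin=900,amax=6000):
    hsv=cv2.cvtColor(im,cv2.COLOR_RGB2HSV); out=[]
    gd=gold(im); g=cv2.inRange(hsv,(0,0,100),(180,60,255))|gd
    n,l,s,c=cv2.connectedComponentsWithStats(cv2.morphologyEx(gd,cv2.MORPH_CLOSE,np.ones((5,5))))
    for i in range(1,n):
        if not 60<s[i,4]<1500 or not .7<s[i,2]/s[i,3]<1.4 or s[i,2]>45: continue
        cn=max(cv2.findContours((l==i).astype(np.uint8),0,1)[0],key=len)
        (ex,ey),_=cv2.minEnclosingCircle(cn); e=ray(m,[(ex,ey)],.02)[0,:2]
        ys,xs=np.nonzero(g); P=ray(m,np.c_[xs,ys],.015)[:,:2]; d=np.linalg.norm(P-e,axis=1)
        _,L=cv2.connectedComponents(g); lab=np.bincount(L[max(0,int(ey)-25):int(ey)+25,max(0,int(ex)-25):int(ex)+25][gd[max(0,int(ey)-25):int(ey)+25,max(0,int(ex)-25):int(ex)+25]>0]).argmax()
        k=(L[ys,xs]==lab)&(d>.028)&(d<.098); S=P[k]
        if len(S)<80: continue
        v=e-S.mean(0); u=cv2.fitLine(S.astype(np.float32),cv2.DIST_L2,0,.01,.01).ravel()[:2]; u*=np.sign(u@v)
        yaw1=np.arctan2(*v[::-1]); yaw2=np.arctan2(u[1],u[0]); yaw=np.arctan2(*(v/np.linalg.norm(v)+u)[::-1])
        o=e-.045*np.array([np.cos(yaw),np.sin(yaw)]); print("px",round(ex),round(ey),"eye",e.round(4),"yaw",yaw1.round(3),yaw2.round(3),"org",o.round(4),"width",(abs((S-S.mean(0))@[-u[1],u[0]]).max()*2).round(4),"far",d[L[ys,xs]==lab].max().round(3))
        out.append((e,yaw,o))
    return out
E
python3 - <<'E'
from wr import *
wrods(np.load("w2.npy"),np.load("w2m.npy",allow_pickle=True).item())
E
```

```text
px 8 65 eye [0.5897 0.3569] yaw -0.283 -0.257 org [0.5464 0.3689] width 0.0144 far 0.101
px 192 198 eye [0.4316 0.1745] yaw -2.085 -2.072 org [0.4535 0.2138] width 0.0191 far 0.101
px 247 200 eye [0.4244 0.1085] yaw 1.869 1.843 org [0.4371 0.0653] width 0.0189 far 0.1
```

jog_arm([
  [0, 0, 0, 0, 0, -0.1474, 1],
  [0, 0, 0, 0, 0, -0.1474, 1],
  [0, 0, 0, 0, 0, -0.1474, 1],
  [0, 0, 0, 0, 0, -0.1474, 1],
  [0, 0, 0, 0, 0, -0.1474, 1],
])

```text
time_s: 7.55
ee_pos: [0.4364, 0.0639, 0.2098]
eef_rot: [3.141, -0.0, 0.687]
force: [-0.3, 0.5, -0.7]
grip_width: 0.0943
grip_force: 0.0
```

jog_arm([
  [0, 0, 0, 0, 0, -0.1474, 1],
  [0, 0, 0, 0, 0, -0.1474, 1],
  [0, 0, 0, 0, 0, -0.1474, 1],
  [0, 0, 0, 0, 0, -0.1474, 1],
  [0, 0, 0, 0, 0, -0.1474, 1],
])

```text
time_s: 8.05
ee_pos: [0.4364, 0.0639, 0.2098]
eef_rot: [3.141, 0.0, 1.424]
force: [0.2, 0.3, -0.4]
grip_width: 0.0936
grip_force: 0.0
```

jog_arm([
  [0, 0, 0, 0, 0, -0.1474, 1],
  [0, 0, 0, 0, 0, -0.1474, 1],
  [0, 0, 0, 0, 0, -0.1474, 1],
  [0, 0, 0.04, 0, 0, 0, 1],
  [0, 0, 0.04, 0, 0, 0, 1],
])

```text
time_s: 8.55
ee_pos: [0.4369, 0.064, 0.1294]
eef_rot: [3.139, 0.001, 1.86]
force: [0.9, -0.2, 0.4]
grip_width: 0.0938
grip_force: 0.0
```

jog_arm([
  [0, 0, 0.04, 0, 0, 0, 1],
  [0, 0, 0.03, 0, 0, 0, 1],
  [0, 0, 0, 0, 0, 0, 1],
])

```text
time_s: 8.85
ee_pos: [0.4343, 0.0639, 0.0568]
eef_rot: [-3.136, -0.001, 1.86]
force: [0.4, -0.5, 0.3]
grip_width: 0.0937
grip_force: 0.0
```

```bash
python3 - <<'E'
from wr import *
go(.437,.065,.004,1.86)
E
```

```text
t 8.85 q1,q6 [ 0.06 -0.23] tool shift after turn [0.0003 0.0029 0.0528] rz -0.0001 yaw now 1.8599 tilt [-0.006  -0.0005] p [0.4343 0.0639 0.0568]
```

jog_arm([
  [0, 0.001, 0.02, 0, 0, 0, 1],
  [0, 0, 0.02, 0, 0, 0, 1],
  [0, 0, 0.013, 0, 0, 0, 1],
  [0, 0, 0, 0, 0, 0, 1],
  [0, 0, 0, 0, 0, 0, -1],
])

```text
time_s: 9.35
ee_pos: [0.4381, 0.0647, 0.0082]
eef_rot: [3.14, 0.0, 1.86]
force: [1.0, -0.7, -0.6]
grip_width: 0.0892
grip_force: 0.0
```

jog_arm([
  [0, 0, 0, 0, 0, 0, -1],
  [0, 0, 0, 0, 0, 0, -1],
  [0, 0, 0, 0, 0, 0, -1],
  [0, 0, 0, 0, 0, 0, -1],
  [0, 0, 0, 0, 0, 0, -1],
])

```text
time_s: 9.85
ee_pos: [0.4372, 0.0648, 0.0069]
eef_rot: [3.141, 0.0, 1.86]
force: [0.7, -0.3, 0.2]
grip_width: 0.0496
grip_force: 0.0
```

jog_arm([
  [0, 0, 0, 0, 0, 0, -1],
  [0, 0, 0, 0, 0, 0, -1],
  [0, 0, 0, 0, 0, 0, -1],
  [0, 0, 0, 0, 0, 0, -1],
  [0, 0, 0, 0, 0, 0, -1],
])

```text
time_s: 10.35
ee_pos: [0.4372, 0.0648, 0.0067]
eef_rot: [-3.142, 0.0, 1.86]
force: [-0.7, -0.1, -0.6]
grip_width: 0.0096
grip_force: 0.0
```

The fingers closed past the rod's 20 mm width with no force, so the rod may have been knocked aside. I'll lift and look.

jog_arm([
  [0, 0, 0, 0, 0, 0, 1],
  [0, 0, -0.04, 0, 0, 0, 1],
  [0, 0, -0.04, 0, 0, 0, 1],
  [0, 0, -0.04, 0, 0, 0, 1],
  [0, 0, -0.04, 0, 0, 0, 1],
])

```text
time_s: 10.85
ee_pos: [0.4369, 0.0648, 0.1685]
eef_rot: [3.142, 0.0, 1.86]
force: [-0.0, 0.1, 1.1]
grip_width: 0.0462
grip_force: 0.0
```

jog_arm([
  [0, 0, -0.04, 0, 0, 0, 1],
  [0, 0, 0, 0, 0, 0, 1],
  [0, 0, 0, 0, 0, 0, 1],
])

```text
time_s: 11.15
ee_pos: [0.4372, 0.0648, 0.2068]
eef_rot: [3.141, 0.0, 1.86]
force: [-0.8, 0.4, -1.0]
grip_width: 0.0703
grip_force: 0.0
```

```bash
python3 - <<'E'
from wr import *
im,m=cam("wrist"); save("w3",im); wrods(im,m)
go(.437,.065,.004,1.86)
E
```

```text
px 304 94 eye [0.432  0.1748] yaw -2.067 -2.087 org [0.4538 0.2141] width 0.0192 far 0.1
px 280 150 eye [0.4243 0.1086] yaw 1.859 1.846 org [0.4368 0.0654] width 0.0187 far 0.1
t 11.2 q1,q6 [ 0.06 -0.22] tool shift after turn [2.000e-04 2.000e-04 2.019e-01] rz 0.0 yaw now 1.86 tilt [-0.001  -0.0001] p [0.4368 0.0648 0.2059]
```

View pics/w3.png

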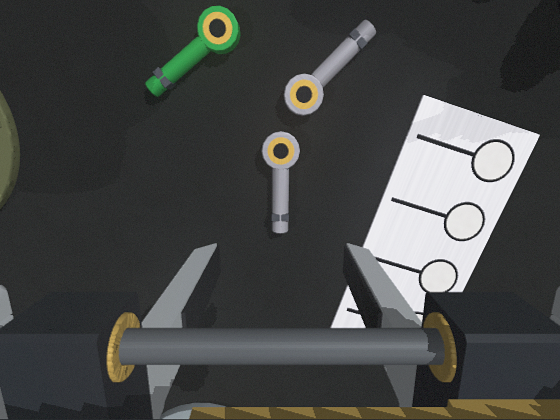

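The rod is still there with its eye at (280,150), and it has not moved. The fingers closed above it, so the pads sit higher than the TCP. I'll go lower in small steps and watch the force.

jog_arm([
  [0, 0, 0.045, 0, 0, 0, 1],
  [0, 0, 0.045, 0, 0, 0, 1],
  [0, 0, 0.045, 0, 0, 0, 1],
  [0, 0, 0.045, 0, 0, 0, 1],
  [0, 0, 0, 0, 0, 0, 1],
])

```text
time_s: 11.7
ee_pos: [0.4328, 0.0645, 0.0213]
eef_rot: [-3.13, -0.003, 1.86]
force: [0.1, 0.2, 0.8]
grip_width: 0.094
grip_force: 0.0
```

jog_arm([
  [0, 0, 0.01, 0, 0, 0, 1],
  [0, 0, 0.01, 0, 0, 0, 1],
  [0, 0, 0, 0, 0, 0, 1],
  [0, 0, 0, 0, 0, 0, 1],
])

```text
time_s: 12.1
ee_pos: [0.4377, 0.0649, 0.0076]
eef_rot: [3.14, 0.0, 1.86]
force: [0.1, -0.8, -0.4]
grip_width: 0.0939
grip_force: 0.0
```

jog_arm([
  [0, 0, 0.002, 0, 0, 0, 1],
  [0, 0, 0.002, 0, 0, 0, 1],
  [0, 0, 0, 0, 0, 0, 1],
])

```text
time_s: 12.4
ee_pos: [0.4372, 0.0648, 0.0028]
eef_rot: [3.141, 0.0, 1.86]
force: [0.2, -0.1, -0.9]
grip_width: 0.0938
grip_force: 0.0
```

```bash
python3 - <<'E'
from wr import *
im,m=cam("scene"); p=proj(m,[(.437,.065,.01)])[0].astype(int); print(p); save("s3",cv2.resize(im[p[1]-75:p[1]+45,p[0]-80:p[0]+80],None,fx=5,fy=5,interpolation=2))
go(.437,.065,.004,1.86)
E
```

```text
[320 204]
t 12.45 q1,q6 [ 0.06 -0.22] tool shift after turn [ 0.0002 -0.0001 -0.0012] rz 0.0 yaw now 1.86 tilt [ 0.0001 -0.    ] p [0.4372 0.0648 0.0028]
```

View pics/s3.png

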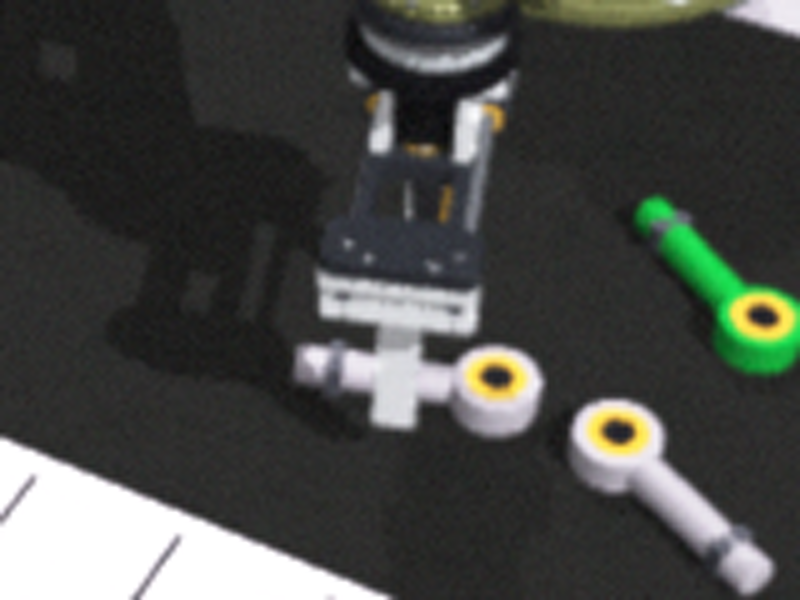

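The fingers reach the bench and straddle the shank (crop (395,380)). I'll close here and check.

jog_arm([
  [0, 0, 0, 0, 0, 0, -1],
  [0, 0, 0, 0, 0, 0, -1],
  [0, 0, 0, 0, 0, 0, -1],
  [0, 0, 0, 0, 0, 0, -1],
  [0, 0, 0, 0, 0, 0, -1],
])

```text
time_s: 12.95
ee_pos: [0.4372, 0.0648, 0.0027]
eef_rot: [-3.142, -0.0, 1.86]
force: [0.0, 0.5, -0.6]
grip_width: 0.0573
grip_force: 0.0
```

jog_arm([
  [0, 0, 0, 0, 0, 0, -1],
  [0, 0, 0, 0, 0, 0, -1],
  [0, 0, 0, 0, 0, 0, -1],
  [0, 0, 0, 0, 0, 0, -1],
  [0, 0, 0, 0, 0, 0, -1],
])

```text
time_s: 13.45
ee_pos: [0.4372, 0.0648, 0.0027]
eef_rot: [-3.142, -0.0, 1.86]
force: [0.5, 0.1, -0.3]
grip_width: 0.0175
grip_force: 0.0
```

jog_arm([
  [0, 0, 0, 0, 0, 0, -1],
  [0, 0, 0, 0, 0, 0, -1],
])

```text
time_s: 13.65
ee_pos: [0.4372, 0.0648, 0.0027]
eef_rot: [-3.142, -0.0, 1.86]
force: [-0.6, -0.2, -0.5]
grip_width: 0.0014
grip_force: 0.0
```

```bash
python3 - <<'E'
from wr import *
im,m=cam("scene"); p=proj(m,[(.437,.065,.01)])[0].astype(int); print(p); save("s4",cv2.resize(im[p[1]-75:p[1]+45,p[0]-80:p[0]+80],None,fx=5,fy=5,interpolation=2))
go(.437,.065,.004,1.86)
E
```

```text
[320 204]
t 13.7 q1,q6 [ 0.06 -0.22] tool shift after turn [ 0.0002 -0.0001 -0.0013] rz 0.0 yaw now 1.86 tilt [-0. -0.] p [0.4372 0.0648 0.0027]
```

View pics/s4.png

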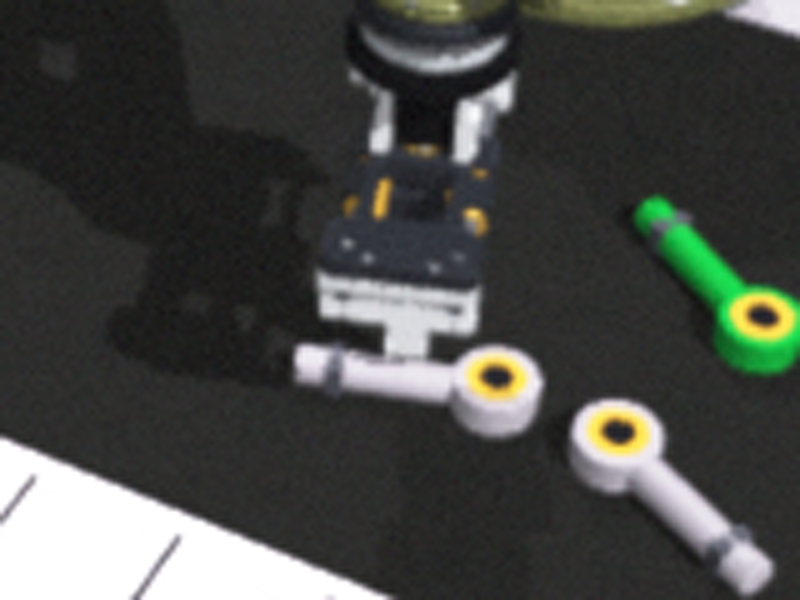

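The shut fingers hover just above the rod, with the tip at crop (405,358), which is z≈0.021. So the real tips end about 18 mm short of the TCP reading. I'll open, then descend further under force watch.

jog_arm([
  [0, 0, -0.02, 0, 0, 0, 1],
  [0, 0, 0, 0, 0, 0, 1],
  [0, 0, 0, 0, 0, 0, 1],
  [0, 0, 0, 0, 0, 0, 1],
  [0, 0, 0, 0, 0, 0, 1],
])

```text
time_s: 14.2
ee_pos: [0.4368, 0.0648, 0.0222]
eef_rot: [-3.141, -0.0, 1.86]
force: [-0.8, -0.3, 0.2]
grip_width: 0.0375
grip_force: 0.0
```

jog_arm([
  [0, 0, 0, 0, 0, 0, 1],
  [0, 0, 0.01, 0, 0, 0, 1],
  [0, 0, 0.01, 0, 0, 0, 1],
  [0, 0, 0.002, 0, 0, 0, 1],
  [0, 0, 0.002, 0, 0, 0, 1],
])

```text
time_s: 14.7
ee_pos: [0.4369, 0.0648, -0.0019]
eef_rot: [-3.141, -0.0, 1.86]
force: [-0.1, 0.4, -0.2]
grip_width: 0.0775
grip_force: 0.0
```

jog_arm([
  [0, 0, 0.002, 0, 0, 0, 1],
  [0, 0, 0.002, 0, 0, 0, 1],
  [0, 0, 0, 0, 0, 0, 1],
])

```text
time_s: 15.0
ee_pos: [0.4371, 0.0648, -0.0054]
eef_rot: [-3.142, -0.0, 1.86]
force: [0.3, 0.2, -0.6]
grip_width: 0.0937
grip_force: 0.0
```

jog_arm([
  [0, 0, 0.002, 0, 0, 0, 1],
  [0, 0, 0.002, 0, 0, 0, 1],
  [0, 0, 0, 0, 0, 0, 1],
])

```text
time_s: 15.3
ee_pos: [0.4371, 0.0648, -0.0095]
eef_rot: [-3.141, -0.0, 1.86]
force: [0.4, 0.0, -0.3]
grip_width: 0.094
grip_force: 0.0
```

jog_arm([
  [0, 0, 0.002, 0, 0, 0, 1],
  [0, 0, 0, 0, 0, 0, 1],
  [0, 0, 0, 0, 0, 0, -1],
  [0, 0, 0, 0, 0, 0, -1],
  [0, 0, 0, 0, 0, 0, -1],
])

```text
time_s: 15.8
ee_pos: [0.4372, 0.0648, -0.0112]
eef_rot: [3.142, 0.0, 1.86]
force: [-0.4, 0.3, -0.4]
grip_width: 0.073
grip_force: 0.0
```

jog_arm([
  [0, 0, 0, 0, 0, 0, -1],
  [0, 0, 0, 0, 0, 0, -1],
  [0, 0, 0, 0, 0, 0, -1],
  [0, 0, 0, 0, 0, 0, -1],
  [0, 0, 0, 0, 0, 0, -1],
])

```text
time_s: 16.3
ee_pos: [0.4372, 0.0648, -0.0112]
eef_rot: [3.142, -0.0, 1.86]
force: [0.2, -0.5, 0.1]
grip_width: 0.0335
grip_force: 0.0
```

jog_arm([
  [0, 0, 0, 0, 0, 0, -1],
  [0, 0, 0, 0, 0, 0, -1],
  [0, 0, 0, 0, 0, 0, -1],
])

```text
time_s: 16.6
ee_pos: [0.4371, 0.0648, -0.0113]
eef_rot: [-3.142, -0.0, 1.86]
force: [-0.5, -0.1, 0.9]
grip_width: 0.0185
grip_force: 40.0
```

The rod is gripped. I'll lift it and compute the marks from the w3 picture.

jog_arm([
  [0, 0, -0.03, 0, 0, 0, -1],
  [0, 0, -0.03, 0, 0, 0, -1],
  [0, 0, -0.03, 0, 0, 0, -1],
  [0, 0, -0.03, 0, 0, 0, -1],
  [0, 0, 0, 0, 0, 0.149, -1],
])

```text
time_s: 17.1
ee_pos: [0.4388, 0.0649, 0.1121]
eef_rot: [3.136, 0.0, 1.711]
force: [-0.1, 0.5, -2.8]
grip_width: 0.0185
grip_force: 40.0
```

```bash
cat >> wr.py <<'E'
def model_at(p,yaw):
    """wrist camera model for a past tool pose"""
    o=ctrl.get_obs(); m=ctrl.camera_model("wrist")
    C=np.eye(4); C[:3,:3]=cv2.Rodrigues(np.array(m["rvec"],float))[0]; C[:3,3]=np.ravel(m["tvec"])
    T=np.eye(4); T[:3,:3]=R.from_euler("xyz",o["eef_rot"]).as_matrix(); T[:3,3]=o["ee_pos"]
    T2=np.eye(4); T2[:3,:3]=R.from_euler("xyz",[np.pi,0,yaw]).as_matrix(); T2[:3,3]=p
    N=C@T@np.linalg.inv(T2); return dict(intrinsics=m["intrinsics"],rvec=cv2.Rodrigues(N[:3,:3])[0],tvec=N[:3,3])
def marks(im,m):
    g=cv2.cvtColor(im,cv2.COLOR_RGB2GRAY); w=(g>150).astype(np.uint8)
    cs,_=cv2.findContours(w,cv2.RETR_CCOMP,cv2.CHAIN_APPROX_NONE); out=[]
    for c in cs:
        a=cv2.contourArea(c)
        if len(c)<30 or not 400<a<9000: continue
        P=ray(m,c[:,0,:],.004)[:,:2]; A=np.c_[2*P,np.ones(len(P))]; x=np.linalg.lstsq(A,(P**2).sum(1),rcond=None)[0]; r=np.sqrt(x[2]+x[:2]@x[:2])
        e=abs(np.linalg.norm(P-x[:2],axis=1)-r).max()
        if .015<r<.028 and e<.004: print("mark",x[:2].round(4),"r",r.round(4),"err",e.round(4)); out.append(x[:2])
    return out
E
python3 - <<'E'
from wr import *
im=cv2.cvtColor(cv2.imread("pics/w3.png"),cv2.COLOR_BGR2RGB)
m=model_at([.4368,.0648,.2059],1.86); wrods(im,m); marks(im,m); go(.4368,.0648,.1,1.7)
E
```

```text
px 304 94 eye [0.4313 0.1748] yaw -2.068 -2.088 org [0.4531 0.2141] width 0.0191 far 0.1
px 280 150 eye [0.4236 0.1088] yaw 1.859 1.846 org [0.4361 0.0656] width 0.0186 far 0.1
mark [0.6698 0.0092] r 0.0217 err 0.0013
mark [0.6712 0.0888] r 0.0219 err 0.0008
mark [0.6723 0.1687] r 0.022 err 0.0009
mark [0.3201 0.2147] r 0.0157 err 0.0007
t 17.1 q1,q6 [ 0.06 -0.08] tool shift after turn [ 0.0001 -0.002   0.0121] rz 0.0107 yaw now 1.7107 tilt [0.0055 0.0003] p [0.4388 0.0649 0.1121]
```

jog_arm([
  [0, 0, 0, 0, 0, 0.1439, -1],
  [0, 0, 0, 0, 0, 0.1439, -1],
  [0, 0, 0, 0, 0, 0.1439, -1],
  [0, 0, 0, 0, 0, 0.1439, -1],
  [0, 0, 0, 0, 0, 0.1439, -1],
])

```text
time_s: 17.6
ee_pos: [0.437, 0.0648, 0.1085]
eef_rot: [-3.141, 0.0, 0.986]
force: [1.0, 0.3, -2.2]
grip_width: 0.0184
grip_force: 40.0
```

jog_arm([
  [0, 0, 0, 0, 0, 0.1439, -1],
  [0, 0, 0, 0, 0, 0.1439, -1],
  [0, 0, 0, 0, 0, 0.1439, -1],
  [0, 0, 0, 0, 0, 0.1439, -1],
  [0, 0, 0, 0, 0, 0.1439, -1],
])

```text
time_s: 18.1
ee_pos: [0.437, 0.0648, 0.1085]
eef_rot: [-3.141, 0.001, 0.266]
force: [0.4, 0.3, -2.0]
grip_width: 0.0186
grip_force: 40.0
```

jog_arm([
  [0, 0, 0, 0, 0, 0.1439, -1],
  [0, 0, 0, 0, 0, 0.1439, -1],
  [0.0377, 0.0264, 0, 0, 0, 0, -1],
  [0.0377, 0.0264, 0, 0, 0, 0, -1],
  [0.0377, 0.0264, 0, 0, 0, 0, -1],
])

```text
time_s: 18.6
ee_pos: [0.5501, -0.0172, 0.1085]
eef_rot: [-3.142, 0.0, -0.015]
force: [0.6, 1.4, -2.4]
grip_width: 0.0186
grip_force: 40.0
```

jog_arm([
  [0.0377, 0.0264, 0, 0, 0, 0, -1],
  [0.0377, 0.0264, 0, 0, 0, 0, -1],
  [0, 0, 0.03, 0, 0, 0, -1],
  [0, 0, 0.03, 0, 0, 0, -1],
  [0, 0, 0, 0, 0, 0, -1],
])

```text
time_s: 19.1
ee_pos: [0.621, -0.0699, 0.0441]
eef_rot: [-3.14, 0.008, -0.016]
force: [-0.3, 0.2, -1.8]
grip_width: 0.0187
grip_force: 40.0
```

```bash
python3 - <<'E'
from wr import *
im,m=cam("wrist"); save("w5",im); go(.6233,-.0701,-.0073,-.0155)
E
```

```text
t 19.15 q1,q6 [-0.17  1.42] tool shift after turn [0.001  0.0001 0.0544] rz -0.0004 yaw now -0.0159 tilt [-0.0041  0.0007] p [ 0.6224 -0.0699  0.0471]
```

View pics/w5.png

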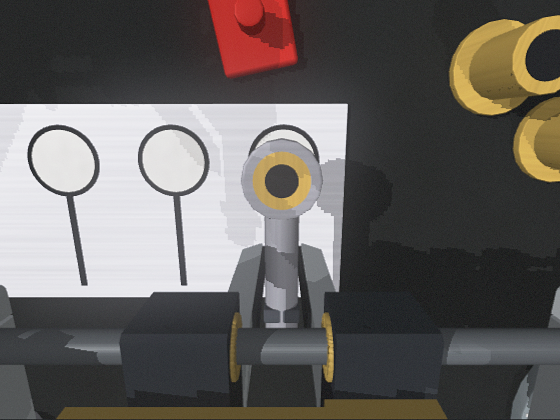

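The wrist view shows the held rod, its eye at (282,181), above the rightmost mark (place 1). I'll lower it and measure before letting go.

jog_arm([
  [0, 0, 0.025, 0, 0, 0, -1],
  [0, 0, 0.02, 0, 0, 0, -1],
  [0, 0, 0.004, 0, 0, 0, -1],
  [0, 0, 0.001, 0, 0, 0, -1],
  [0, 0, 0, 0, 0, 0, -1],
])

```text
time_s: 19.65
ee_pos: [0.6245, -0.0702, 0.0006]
eef_rot: [3.141, -0.002, -0.016]
force: [0.2, -1.3, -2.2]
grip_width: 0.0181
grip_force: 40.0
```

```bash
cat >> wr.py <<'E'
def helde(z):
    im,m=cam("wrist"); g=cv2.morphologyEx(gold(im),cv2.MORPH_CLOSE,np.ones((5,5)))
    g[:, :200]=0; g[:,360:]=0; g[270:]=0
    cn=max(cv2.findContours(g,0,1)[0],key=len); (x,y),r=cv2.minEnclosingCircle(cn); print("eye px",round(x),round(y),round(r),"eye",ray(m,[(x,y)],z)[0].round(4)); return im,m
E
python3 - <<'E'
from wr import *
go(.6233,-.0701,-.0073,-.0155); im,m=helde(.024); marks(im,m); print(ctrl.get_obs()["force"])
E
```

```text
t 19.65 q1,q6 [-0.17  1.42] tool shift after turn [-0.0012 -0.      0.0079] rz -0.0001 yaw now -0.0156 tilt [ 0.0022 -0.0004] p [ 6.245e-01 -7.020e-02  6.000e-04]
eye px 281 179 28 eye [ 0.6701 -0.0699  0.024 ]
mark [0.6709 0.0089] r 0.0222 err 0.0004
[ 0.33833159 -0.24616645 -1.26755162]
```

jog_arm([
  [0, 0, 0.003, 0, 0, 0, -1],
  [0, 0, 0.002, 0, 0, 0, -1],
  [0, 0, 0, 0, 0, 0, -1],
  [0, 0, 0, 0, 0, 0, -1],
])

```text
time_s: 20.1
ee_pos: [0.6237, -0.0702, -0.006]
eef_rot: [3.142, -0.0, -0.016]
force: [-1.3, 0.2, 1.6]
grip_width: 0.0184
grip_force: 40.0
```

```bash
python3 - <<'E'
from wr import *
go(.6233,-.0701,-.0073,-.0155); im,m=helde(.024); marks(im,m); print(ctrl.get_obs()["force"])
E
```

```text
t 20.1 q1,q6 [-0.17  1.42] tool shift after turn [-0.0004 -0.0001  0.0013] rz -0.0003 yaw now -0.0158 tilt [ 0.0003 -0.    ] p [ 0.6237 -0.0702 -0.006 ]
eye px 281 180 29 eye [ 0.6698 -0.07    0.024 ]
mark [0.6708 0.0089] r 0.0222 err 0.0005
mark [ 0.6683 -0.0708] r 0.0245 err 0.0039
[-1.75875174  0.23171149  2.09726726]
```

jog_arm([
  [0, 0.0008, 0, 0, 0, 0, -1],
  [0, 0, 0, 0, 0, 0, -1],
  [0, 0, 0, 0, 0, 0, 1],
  [0, 0, 0, 0, 0, 0, 1],
  [0, 0, 0, 0, 0, 0, 1],
], squeeze=10)

```text
time_s: 20.65
ee_pos: [0.6236, -0.071, -0.0063]
eef_rot: [3.142, -0.0, -0.016]
force: [-0.2, 0.7, 0.1]
grip_width: 0.0401
grip_force: 0.0
```

jog_arm([
  [0, 0, 0, 0, 0, 0, 1],
  [0, 0, -0.02, 0, 0, 0, 1],
  [0, 0, -0.04, 0, 0, 0, 1],
  [0, 0, -0.04, 0, 0, 0, 1],
  [0, 0, -0.04, 0, 0, 0, 1],
])

```text
time_s: 21.15
ee_pos: [0.6233, -0.0709, 0.1353]
eef_rot: [3.142, 0.0, -0.016]
force: [-0.6, 0.1, 0.2]
grip_width: 0.0799
grip_force: 0.0
```

jog_arm([
  [0, 0, -0.04, 0, 0, 0, 1],
  [0, 0, 0, 0, 0, 0, 1],
  [0, 0, 0, 0, 0, 0, 1],
])

```text
time_s: 21.45
ee_pos: [0.6237, -0.071, 0.1742]
eef_rot: [3.141, -0.001, -0.016]
force: [-0.2, -0.1, -1.8]
grip_width: 0.0942
grip_force: 0.0
```

```bash
python3 - <<'E'
from wr import *
im,m=cam("wrist"); save("w6",im); marks(im,m)
hsv=cv2.cvtColor(im,cv2.COLOR_RGB2HSV)
n,l,s,c=cv2.connectedComponentsWithStats(cv2.morphologyEx(gold(im),cv2.MORPH_CLOSE,np.ones((5,5))))
for i in range(1,n):
    if s[i,4]>60 and s[i,3]<60: (x,y),r=cv2.minEnclosingCircle(np.argwhere(l==i)[:,::-1].astype(np.int32)); print((round(x),round(y)),round(r,1),ray(m,[(x,y)],.024)[0].round(4))
go(.559,-.380,.035,-.065)
E
```

```text
mark [ 0.6698 -0.0716] r 0.0219 err 0.0009
mark [0.6722 0.0888] r 0.0221 err 0.0008
mark [0.6734 0.1685] r 0.022 err 0.0007
mark [ 0.6795 -0.2961] r 0.0218 err 0.0008
mark [ 0.6793 -0.2968] r 0.0157 err 0.0009
mark [ 0.7341 -0.2373] r 0.0158 err 0.0006
(470, 138) 38.1 [ 0.6816 -0.267   0.024 ]
(236, 144) 14.9 [ 0.6795 -0.0242  0.024 ]
(405, 410) 154.3 [ 0.341  -0.2252  0.024 ]
t 21.5 q1,q6 [-0.17  1.41] tool shift after turn [-0.044   0.3126  0.1379] rz 0.0492 yaw now -0.0158 tilt [-0.0011  0.0002] p [ 0.6232 -0.0709  0.1729]
```

View pics/w6.png

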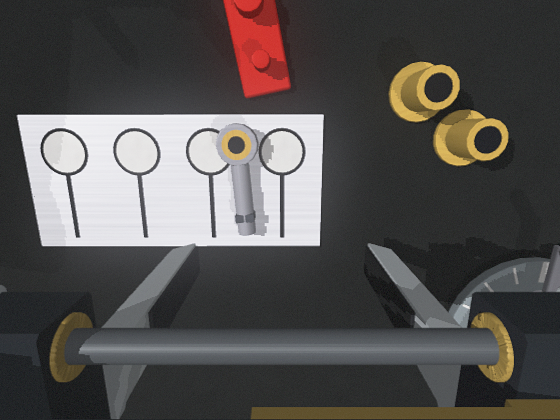

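The knock has happened: the rod just laid now lies between places 1 and 2, with its eye at (236,144) and shank end at (247,233). I'll pick it up again and re-lay it before touching the lever.

```bash
python3 - <<'E'
from wr import *
m=model_at([.6232,-.0709,.1729],-.0158)
im=cv2.cvtColor(cv2.imread("pics/w6.png"),cv2.COLOR_BGR2RGB)
# shank edges along rows: grey (sat low, darker than plate, not shadow): print transitions
g=cv2.cvtColor(im,cv2.COLOR_RGB2GRAY).astype(int)
for r in (175,190,205): print(r,g[r,225:262].tolist())
P=ray(m,[(236,144),(247,233)],.023)[:,:2]; v=P[0]-P[1]; yaw=np.arctan2(v[1],v[0]); print(P,np.hypot(*v),yaw)
o=P[0]-.045*np.array([np.cos(yaw),np.sin(yaw)]); print("org",o); go(*o,-.0063,yaw)
E
```

```text
175 [230, 229, 228, 212, 215, 216, 204, 149, 161, 168, 173, 174, 174, 177, 176, 167, 166, 161, 151, 147, 139, 130, 121, 112, 111, 142, 166, 166, 167, 168, 166, 167, 164, 165, 164, 188, 232]
190 [232, 232, 231, 231, 231, 229, 216, 214, 181, 156, 163, 169, 175, 173, 176, 178, 171, 165, 158, 152, 147, 140, 133, 122, 117, 108, 120, 175, 171, 170, 169, 170, 166, 169, 170, 166, 190]
205 [231, 231, 230, 231, 228, 214, 215, 216, 215, 207, 159, 160, 166, 167, 170, 173, 174, 171, 168, 165, 155, 148, 141, 134, 126, 119, 110, 111, 141, 170, 168, 169, 169, 169, 168, 168, 165]
[[ 0.67922298 -0.02412948]
 [ 0.58223765 -0.03149578]] 0.0972646702756784 0.075807227822527
org [ 0.63435222 -0.02753754]
t 21.5 q1,q6 [-0.17  1.41] tool shift after turn [ 0.0144 -0.0424  0.1792] rz -0.0917 yaw now -0.0158 tilt [-0.0011  0.0002] p [ 0.6232 -0.0709  0.1729]
```

jog_arm([
  [0, 0, 0, 0, 0, -0.092, 1],
  [0.0144, -0.0424, 0, 0, 0, 0, 1],
  [0, 0, 0.045, 0, 0, 0, 1],
  [0, 0, 0.045, 0, 0, 0, 1],
  [0, 0, 0.045, 0, 0, 0, 1],
], squeeze=40)

```text
time_s: 22.0
ee_pos: [0.6336, -0.0271, 0.0355]
eef_rot: [-3.141, 0.002, 0.077]
force: [0.6, 0.3, -0.1]
grip_width: 0.0939
grip_force: 0.0
```

jog_arm([
  [0, 0, 0.02, 0, 0, 0, 1],
  [0, 0, 0, 0, 0, 0, 1],
  [0, 0, 0, 0, 0, 0, 1],
])

```text
time_s: 22.3
ee_pos: [0.6345, -0.0276, 0.0186]
eef_rot: [-3.141, 0.001, 0.076]
force: [0.8, -0.2, 0.6]
grip_width: 0.0941
grip_force: 0.0
```

```bash
python3 - <<'E'
from wr import *
im,m=helde(.024); go(.6343,-.0275,-.006,.076)
E
```

```text
eye px 282 176 26 eye [ 0.6793 -0.0239  0.024 ]
t 22.35 q1,q6 [-0.1   1.39] tool shift after turn [-0.0009 -0.0002  0.0257] rz 0.0002 yaw now 0.0762 tilt [ 0.0011 -0.0001] p [ 0.6352 -0.0276  0.0197]
```

jog_arm([
  [0, 0, 0.015, 0, 0, 0, 1],
  [0, 0, 0.009, 0, 0, 0, 1],
  [0, 0, 0, 0, 0, 0, -1],
  [0, 0, 0, 0, 0, 0, -1],
  [0, 0, 0, 0, 0, 0, -1],
])

```text
time_s: 22.85
ee_pos: [0.6349, -0.0276, -0.0048]
eef_rot: [3.141, -0.001, 0.076]
force: [-0.2, 0.5, 0.4]
grip_width: 0.0733
grip_force: 0.0
```

jog_arm([
  [0, 0, 0, 0, 0, 0, -1],
  [0, 0, 0, 0, 0, 0, -1],
  [0, 0, 0, 0, 0, 0, -1],
  [0, 0, 0, 0, 0, 0, -1],
  [0, 0, 0, 0, 0, 0, -1],
])

```text
time_s: 23.35
ee_pos: [0.6347, -0.0275, -0.0052]
eef_rot: [-3.142, -0.0, 0.076]
force: [-0.4, -0.3, -0.8]
grip_width: 0.0335
grip_force: 0.0
```

jog_arm([
  [0, 0, 0, 0, 0, 0, -1],
  [0, 0, 0, 0, 0, 0, -1],
  [0, 0, 0, 0, 0, 0, -1],
])

```text
time_s: 23.65
ee_pos: [0.6353, -0.0277, -0.0044]
eef_rot: [3.141, -0.001, 0.076]
force: [0.8, 0.7, 4.0]
grip_width: 0.0097
grip_force: 1.9
```

```bash
python3 - <<'E'
from wr import *
im,m=helde(.024); go(.6236,-.0712,-.005,-.0155); marks(im,m)
E
```

```text
eye px 282 183 29 eye [ 0.6793 -0.024   0.024 ]
t 23.7 q1,q6 [-0.1   1.39] tool shift after turn [-0.011   0.0438  0.0006] rz 0.0917 yaw now 0.0762 tilt [ 0.0016 -0.0002] p [ 0.6353 -0.0276 -0.0044]
mark [ 0.6696 -0.0714] r 0.0221 err 0.0005
mark [0.672  0.0889] r 0.0222 err 0.0005
```

The tips closed over the round shank because they were too high. I'll open, go 6 mm lower and close again.

jog_arm([
  [0, 0, -0.01, 0, 0, 0, 1],
  [0, 0, 0, 0, 0, 0, 1],
  [0, 0, 0, 0, 0, 0, 1],
  [0, 0, 0, 0, 0, 0, 1],
  [0, 0, 0, 0, 0, 0, 1],
])

```text
time_s: 24.2
ee_pos: [0.6345, -0.0276, 0.0044]
eef_rot: [-3.141, 0.001, 0.076]
force: [0.1, 1.2, -0.0]
grip_width: 0.0422
grip_force: 0.0
```

jog_arm([
  [0, 0, 0.005, 0, 0, 0, 0],
  [0, 0, 0.005, 0, 0, 0, 0],
  [0, 0, 0.003, 0, 0, 0, 0],
  [0, 0, 0.003, 0, 0, 0, 0],
  [0, 0, 0, 0, 0, 0, 0],
])

```text
time_s: 24.7
ee_pos: [0.6344, -0.0275, -0.0119]
eef_rot: [-3.141, 0.001, 0.076]
force: [-0.1, 0.3, -0.4]
grip_width: 0.047
grip_force: 0.0
```

jog_arm([
  [0, 0, 0, 0, 0, 0, -1],
  [0, 0, 0, 0, 0, 0, -1],
  [0, 0, 0, 0, 0, 0, -1],
  [0, 0, 0, 0, 0, 0, -1],
  [0, 0, 0, 0, 0, 0, -1],
])

```text
time_s: 25.2
ee_pos: [0.6348, -0.0276, -0.0111]
eef_rot: [3.142, -0.0, 0.076]
force: [0.3, -0.0, 0.7]
grip_width: 0.019
grip_force: 40.0
```

```bash
python3 - <<'E'
from wr import *
im,m=helde(.024); go(.6236,-.0712,-.005,-.0155)
E
```

```text
eye px 282 184 30 eye [ 0.6794 -0.0237  0.024 ]
t 25.25 q1,q6 [-0.1   1.39] tool shift after turn [-0.0105  0.0438 -0.0061] rz 0.0917 yaw now 0.0762 tilt [ 0.0002 -0.    ] p [ 0.6348 -0.0275 -0.0111]
```

jog_arm([
  [0, 0, -0.03, 0, 0, 0, -1],
  [0, 0, 0, 0, 0, 0.0917, -1],
  [-0.0046, 0.0217, 0, 0, 0, 0, -1],
  [-0.0046, 0.0217, 0, 0, 0, 0, -1],
  [0, 0, 0.015, 0, 0, 0, -1],
])

```text
time_s: 25.75
ee_pos: [0.6254, -0.0731, 0.005]
eef_rot: [3.141, -0.003, -0.018]
force: [0.6, 0.6, -1.2]
grip_width: 0.0194
grip_force: 40.0
```

jog_arm([
  [0, 0, 0.01, 0, 0, 0, -1],
  [0, 0, 0.003, 0, 0, 0, -1],
  [0, 0, 0, 0, 0, 0, -1],
  [0, 0, 0, 0, 0, 0, -1],
])

```text
time_s: 26.15
ee_pos: [0.625, -0.0702, -0.0094]
eef_rot: [-3.141, 0.0, -0.015]
force: [0.1, 0.6, -1.7]
grip_width: 0.0191
grip_force: 40.0
```

```bash
python3 - <<'E'
from wr import *
im,m=helde(.0245); go(.6249,-.0707,-.011,-.0155); print(ctrl.get_obs()["force"])
E
```

```text
eye px 282 184 30 eye [ 0.6695 -0.0703  0.0245]
t 26.2 q1,q6 [-0.17  1.42] tool shift after turn [-0.0002  0.0004  0.0018] rz 0.0007 yaw now -0.0148 tilt [0.0003 0.    ] p [ 0.6251 -0.0703 -0.0092]
[ 0.18348771 -0.38313912 -2.02826783]
```

jog_arm([
  [0.0002, 0.001, 0, 0, 0, 0, -1],
  [0, 0, 0.0015, 0, 0, 0, -1],
  [0, 0, 0, 0, 0, 0, -1],
  [0, 0, 0, 0, 0, 0, 1],
  [0, 0, 0, 0, 0, 0, 1],
], squeeze=40)

```text
time_s: 26.7
ee_pos: [0.6252, -0.0719, -0.0105]
eef_rot: [3.142, -0.001, -0.016]
force: [0.1, -0.5, 0.2]
grip_width: 0.0319
grip_force: 0.0
```

jog_arm([
  [0, 0, 0, 0, 0, 0, 1],
  [0, 0, -0.02, 0, 0, 0, 1],
  [0, 0, -0.04, 0, 0, 0, 1],
  [0, 0, -0.04, 0, 0, 0, 1],
  [0, 0, -0.04, 0, 0, 0, 1],
], squeeze=10)

```text
time_s: 27.2
ee_pos: [0.6248, -0.0718, 0.131]
eef_rot: [3.142, -0.0, -0.015]
force: [-0.4, -0.1, -0.4]
grip_width: 0.0722
grip_force: 0.0
```

jog_arm([
  [0, 0, -0.04, 0, 0, 0, 1],
  [0, 0, 0, 0, 0, 0, 1],
  [0, 0, 0, 0, 0, 0, 1],
  [0, 0, 0, 0, 0, 0, 1],
  [0, 0, 0, 0, 0, 0, 1],
])

```text
time_s: 27.7
ee_pos: [0.6245, -0.0717, 0.1678]
eef_rot: [-3.141, 0.002, -0.015]
force: [0.4, -1.4, -0.8]
grip_width: 0.094
grip_force: 0.0
```

```bash
cat >> wr.py <<'E'
def placed(name):
    """rod ends on the plate: gold ring centre at z .024; shank centre line from dark/grey vs plate"""
    im,m=cam("wrist"); save(name,im); M=marks(im,m)
    n,l,s,c=cv2.connectedComponentsWithStats(cv2.morphologyEx(gold(im),cv2.MORPH_CLOSE,np.ones((5,5))))
    for i in range(1,n):
        if s[i,4]>60 and s[i,3]<45 and .7<s[i,2]/s[i,3]<1.4:
            (x,y),r=cv2.minEnclosingCircle(np.argwhere(l==i)[:,::-1].astype(np.int32)); print("eye",(round(x),round(y)),round(r,1),ray(m,[(x,y)],.024)[0].round(4))
    return im,m
E
python3 - <<'E'
from wr import *
im,m=placed("w7"); go(.559,-.380,.035,-.065)
E
```

```text
mark [0.671  0.0088] r 0.022 err 0.0007
mark [0.6722 0.0887] r 0.022 err 0.0008
mark [0.6734 0.1686] r 0.022 err 0.0008
mark [ 0.6793 -0.2965] r 0.0219 err 0.0006
mark [ 0.6791 -0.2972] r 0.0159 err 0.0008
mark [ 0.734  -0.2376] r 0.0157 err 0.0007
eye (282, 154) 15.0 [ 0.6697 -0.0721  0.024 ]
t 27.75 q1,q6 [-0.17  1.41] tool shift after turn [-0.0454  0.3119  0.133 ] rz 0.0494 yaw now -0.0156 tilt [-0.002   0.0003] p [ 0.6246 -0.0718  0.168 ]
```

View pics/w7.png

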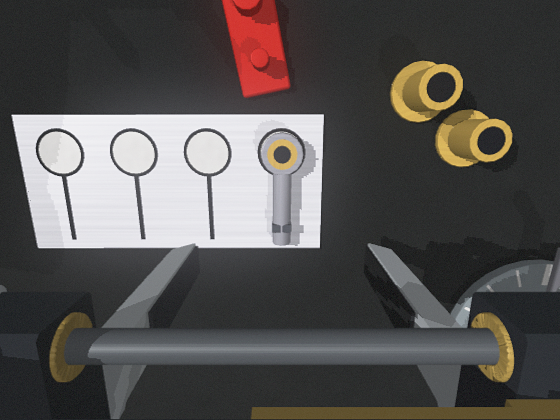

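The rod end is on place 1, within 1 mm. Now I'll click the lever on by one notch.

jog_arm([
  [0, 0, 0, 0, 0, 0.0494, 1],
  [-0.0057, 0.039, 0, 0, 0, 0, 1],
  [-0.0057, 0.039, 0, 0, 0, 0, 1],
  [-0.0057, 0.039, 0, 0, 0, 0, 1],
  [-0.0057, 0.039, 0, 0, 0, 0, 1],
])

```text
time_s: 28.25
ee_pos: [0.5915, -0.2273, 0.1685]
eef_rot: [-3.141, 0.001, -0.065]
force: [0.6, -0.0, 1.8]
grip_width: 0.0944
grip_force: 0.0
```

jog_arm([
  [-0.0057, 0.039, 0, 0, 0, 0, 1],
  [-0.0057, 0.039, 0, 0, 0, 0, 1],
  [-0.0057, 0.039, 0, 0, 0, 0, 1],
  [-0.0057, 0.039, 0, 0, 0, 0, 1],
  [0, 0, 0, 0, 0, 0, 1],
])

```text
time_s: 28.75
ee_pos: [0.5573, -0.3843, 0.1678]
eef_rot: [-3.141, 0.002, -0.069]
force: [0.2, 0.7, -0.2]
grip_width: 0.0939
grip_force: 0.0
```

```bash
python3 - <<'E'
from wr import *
go(.559,-.380,.035,-.065)
E
```

```text
t 28.75 q1,q6 [-0.66  0.98] tool shift after turn [ 0.0014 -0.0044  0.1328] rz -0.0043 yaw now -0.0693 tilt [-0.0015  0.0004] p [ 0.5573 -0.3843  0.1678]
```

jog_arm([
  [0, 0, 0.044, 0, 0, 0, 1],
  [0, 0, 0.044, 0, 0, 0, 1],
  [0, 0, 0.03, 0, 0, 0, 1],
  [0, 0, 0.01, 0, 0, 0, 1],
  [0, 0, 0, 0, 0, 0, -1],
], squeeze=10)

```text
time_s: 29.25
ee_pos: [0.559, -0.3795, 0.0401]
eef_rot: [-3.14, 0.002, -0.065]
force: [-0.2, -0.1, 1.7]
grip_width: 0.0891
grip_force: 0.0
```

jog_arm([
  [0, 0, 0, 0, 0, 0, -1],
  [0, 0, 0, 0, 0, 0, -1],
  [0, 0, 0, 0, 0, 0, -1],
  [0, 0, 0, 0, 0, 0, -1],
  [0, 0, 0, 0, 0, 0, -1],
])

```text
time_s: 29.75
ee_pos: [0.5594, -0.3803, 0.0417]
eef_rot: [3.141, -0.0, -0.065]
force: [0.4, -0.5, 0.7]
grip_width: 0.0492
grip_force: 0.0
```

jog_arm([
  [0, 0, 0, 0, 0, 0, -1],
  [0, 0, 0, 0, 0, 0, -1],
  [0, 0, 0, 0, 0, 0, -1],
  [0, 0, 0, 0, 0, 0, -1],
  [0, 0, 0, 0, 0, 0, -1],
])

```text
time_s: 30.25
ee_pos: [0.5593, -0.3801, 0.0412]
eef_rot: [-3.141, 0.0, -0.065]
force: [0.2, 0.4, -0.5]
grip_width: 0.0175
grip_force: 10.0
```

jog_arm([
  [-0.0006, -0.0116, 0, 0, 0, -0.098, -1],
  [-0.0006, -0.0116, 0, 0, 0, -0.098, -1],
  [-0.0006, -0.0116, 0, 0, 0, -0.098, -1],
  [-0.0006, -0.0116, 0, 0, 0, -0.098, -1],
  [0, 0, 0, 0, 0, 0, -1],
])

```text
time_s: 30.75
ee_pos: [0.553, -0.3338, 0.0413]
eef_rot: [3.141, 0.0, 0.33]
force: [2.3, -2.8, -4.1]
grip_width: 0.0177
grip_force: 10.0
```

jog_arm([
  [0, 0, 0, 0, 0, 0, -1],
  [0, 0, 0, 0, 0, 0, 1],
  [0, 0, 0, 0, 0, 0, 1],
  [0, 0, 0, 0, 0, 0, 1],
  [0, 0, 0, 0, 0, 0, 1],
])

```text
time_s: 31.25
ee_pos: [0.5531, -0.3346, 0.0413]
eef_rot: [-3.142, -0.0, 0.326]
force: [0.4, -0.2, -0.0]
grip_width: 0.0462
grip_force: 0.0
```

jog_arm([
  [0, 0, 0, 0, 0, 0, 1],
  [0, 0, -0.04, 0, 0, 0, 1],
  [0, 0, -0.04, 0, 0, 0, 1],
  [0, 0, -0.04, 0, 0, 0, 1],
  [0, 0, -0.04, 0, 0, 0, 1],
])

```text
time_s: 31.75
ee_pos: [0.5529, -0.3343, 0.203]
eef_rot: [3.142, -0.0, 0.327]
force: [0.6, 0.1, 0.4]
grip_width: 0.086
grip_force: 0.0
```

```bash
cat >> wr.py <<'E'
def lever():
    """post top: dark disc centroid near expected notch positions in the wrist view"""
    im,m=cam("wrist"); g=cv2.cvtColor(im,cv2.COLOR_RGB2GRAY)
    c=np.array([.4414,-.3724]); best=[]
    for k in range(5):
        a=-.065+k*np.pi/8; u=np.array([np.cos(a),np.sin(a)]); 
        q=[proj(m,[*(c+u*r),.043])[0] for r in (.088,.094,.1)]
        best.append([int(g[int(y),int(x)]) if 0<=x<560 and 0<=y<420 else -1 for x,y in q])
    print("arm brightness at notches 0..4:",best); return im,m
E
python3 - <<'E'
from wr import *
im,m=lever(); save("w8",im); go(.4531,.2141,.2,1.065)
E
```

```text
arm brightness at notches 0..4: [[138, 106, 106], [174, 174, 170], [140, 136, 149], [150, 154, 99], [152, 91, 48]]
t 31.8 q1,q6 [-0.6   0.64] tool shift after turn [ 0.4315 -0.355   0.0107] rz -0.738 yaw now 0.327 tilt [ 0.008  -0.0054] p [ 0.5546 -0.3354  0.2107]
```

jog_arm([
  [0, 0, 0, 0, 0, -0.1476, 1],
  [0, 0, 0, 0, 0, -0.1476, 1],
  [0, 0, 0, 0, 0, -0.1476, 1],
  [0, 0, 0, 0, 0, -0.1476, 1],
  [0, 0, 0, 0, 0, -0.1476, 1],
], squeeze=40)

```text
time_s: 32.3
ee_pos: [0.5531, -0.3344, 0.201]
eef_rot: [-3.141, -0.0, 1.071]
force: [-0.4, 0.6, -0.1]
grip_width: 0.094
grip_force: 0.0
```

jog_arm([
  [0.0332, -0.0273, 0, 0, 0, 0, 1],
  [0.0332, -0.0273, 0, 0, 0, 0, 1],
  [0.0332, -0.0273, 0, 0, 0, 0, 1],
  [0.0332, -0.0273, 0, 0, 0, 0, 1],
  [0.0332, -0.0273, 0, 0, 0, 0, 1],
])

```text
time_s: 32.8
ee_pos: [0.5135, -0.1215, 0.2012]
eef_rot: [3.141, -0.0, 1.065]
force: [0.2, 0.6, 0.4]
grip_width: 0.0938
grip_force: 0.0
```

jog_arm([
  [0.0332, -0.0273, 0, 0, 0, 0, 1],
  [0.0332, -0.0273, 0, 0, 0, 0, 1],
  [0.0332, -0.0273, 0, 0, 0, 0, 1],
  [0.0332, -0.0273, 0, 0, 0, 0, 1],
  [0.0332, -0.0273, 0, 0, 0, 0, 1],
])

```text
time_s: 33.3
ee_pos: [0.4745, 0.0899, 0.2014]
eef_rot: [3.141, -0.0, 1.065]
force: [0.1, -0.4, 0.2]
grip_width: 0.0937
grip_force: 0.0
```

jog_arm([
  [0.0332, -0.0273, 0, 0, 0, 0, 1],
  [0.0332, -0.0273, 0, 0, 0, 0, 1],
  [0.0332, -0.0273, 0, 0, 0, 0, 1],
  [0, 0, 0, 0, 0, 0, 1],
  [0, 0, 0, 0, 0, 0, 1],
])

```text
time_s: 33.8
ee_pos: [0.4515, 0.2155, 0.2011]
eef_rot: [-3.142, 0.0, 1.067]
force: [-0.0, -0.1, 0.8]
grip_width: 0.0937
grip_force: 0.0
```

```bash
python3 - <<'E'
from wr import *
im,m=cam("wrist"); save("w9",im); wrods(im,m); go(.4535,.2139,-.013,1.0636)
E
```

```text
px 332 8 eye [0.5895 0.3571] yaw -0.275 -0.248 org [0.546  0.3687] width 0.0156 far 0.1
px 283 228 eye [0.4316 0.1746] yaw -2.067 -2.075 org [0.4532 0.2141] width 0.018 far 0.1
px 191 243 eye [0.3251 0.2123] yaw 0.31 0.38 org [0.2827 0.1971] width 0.0296 far 0.172
t 33.85 q1,q6 [0.37 0.88] tool shift after turn [2.000e-04 1.900e-03 2.141e-01] rz 0.0017 yaw now 1.0653 tilt [-0.0001 -0.0003] p [0.4517 0.2147 0.2011]
```

jog_arm([
  [0, 0.0016, 0.045, 0, 0, -0.004, 1],
  [0, 0, 0.045, 0, 0, 0, 1],
  [0, 0, 0.045, 0, 0, 0, 1],
  [0, 0, 0.045, 0, 0, 0, 1],
  [0, 0, 0.015, 0, 0, 0, 0],
])

```text
time_s: 34.35
ee_pos: [0.4514, 0.212, 0.0024]
eef_rot: [-3.138, 0.004, 1.067]
force: [-0.1, 0.2, 0.9]
grip_width: 0.0891
grip_force: 0.0
```

jog_arm([
  [0, 0, 0.01, 0, 0, 0, 0],
  [0, 0, 0.006, 0, 0, 0, 0],
  [0, 0, 0.003, 0, 0, 0, 0],
  [0, 0, 0, 0, 0, 0, 0],
  [0, 0, 0, 0, 0, 0, 0],
])

```text
time_s: 34.85
ee_pos: [0.4536, 0.2144, -0.012]
eef_rot: [3.141, -0.001, 1.069]
force: [-0.1, 0.5, -0.4]
grip_width: 0.0497
grip_force: 0.0
```

jog_arm([
  [0, 0, 0, 0, 0, 0, -1],
  [0, 0, 0, 0, 0, 0, -1],
  [0, 0, 0, 0, 0, 0, -1],
  [0, 0, 0, 0, 0, 0, -1],
  [0, 0, 0, 0, 0, 0, -1],
])

```text
time_s: 35.35
ee_pos: [0.4531, 0.2143, -0.0126]
eef_rot: [3.142, -0.0, 1.069]
force: [-0.7, -0.2, 1.3]
grip_width: 0.0192
grip_force: 40.0
```

```bash
python3 - <<'E'
from wr import *
go(.4532,.2141,-.015,1.07); print(ctrl.get_obs()["force"])
E
```

```text
t 35.35 q1,q6 [0.37 0.87] tool shift after turn [-0.0002  0.0002  0.0024] rz -0.0009 yaw now 1.0691 tilt [0.0001 0.0001] p [ 0.4531  0.2143 -0.0126]
[-0.73289684 -0.22970586  1.27450929]
```

jog_arm([
  [0, 0, -0.03, 0, 0, 0, -1],
  [0, 0, -0.03, 0, 0, 0, -1],
  [0, 0, -0.03, 0, 0, 0, -1],
  [0, 0, -0.03, 0, 0, 0, -1],
  [0, 0, 0, 0, 0, -0.147, -1],
])

```text
time_s: 35.85
ee_pos: [0.4546, 0.2149, 0.1108]
eef_rot: [3.137, -0.004, 1.217]
force: [0.7, 0.3, -3.4]
grip_width: 0.019
grip_force: 40.0
```

jog_arm([
  [0, 0, 0, 0, 0, -0.147, -1],
  [0, 0, 0, 0, 0, -0.147, -1],
  [0, 0, 0, 0, 0, -0.147, -1],
  [0, 0, 0, 0, 0, -0.147, -1],
  [0, 0, 0, 0, 0, -0.147, -1],
])

```text
time_s: 36.35
ee_pos: [0.4528, 0.2142, 0.1069]
eef_rot: [-3.141, -0.0, 1.957]
force: [0.5, -0.4, -3.0]
grip_width: 0.0192
grip_force: 40.0
```

jog_arm([
  [0, 0, 0, 0, 0, -0.147, -1],
  [0, 0, 0, 0, 0, -0.147, -1],
  [0, 0, 0, 0, 0, -0.147, -1],
  [0, 0, 0, 0, 0, -0.147, -1],
  [0, 0, 0, 0, 0, -0.147, -1],
])

```text
time_s: 36.85
ee_pos: [0.4528, 0.2142, 0.1069]
eef_rot: [-3.141, -0.001, 2.692]
force: [0.0, -0.1, -2.5]
grip_width: 0.0194
grip_force: 40.0
```

jog_arm([
  [0, 0, 0, 0, 0, -0.147, -1],
  [0, 0, 0, 0, 0, -0.147, -1],
  [0, 0, 0, 0, 0, -0.146, -1],
  [-0.025, -0.029, 0, 0, 0, 0, -1],
  [-0.025, -0.029, 0, 0, 0, 0, -1],
])

```text
time_s: 37.35
ee_pos: [0.5024, 0.1552, 0.1071]
eef_rot: [-3.142, -0.0, 3.128]
force: [-0.0, 0.8, -1.5]
grip_width: 0.0188
grip_force: 40.0
```

jog_arm([
  [-0.025, -0.029, 0, 0, 0, 0, -1],
  [-0.025, -0.029, 0, 0, 0, 0, -1],
  [-0.025, -0.029, 0, 0, 0, 0, -1],
  [-0.025, -0.029, 0, 0, 0, 0, -1],
  [-0.025, -0.029, 0, 0, 0, 0, -1],
])

```text
time_s: 37.85
ee_pos: [0.6255, 0.0072, 0.1067]
eef_rot: [3.142, -0.001, 3.126]
force: [1.5, 1.0, -2.4]
grip_width: 0.019
grip_force: 40.0
```

jog_arm([
  [0, 0, 0, 0, 0, 0, -1],
  [0, 0, 0, 0, 0, 0, -1],
])

```text
time_s: 38.05
ee_pos: [0.6246, 0.0082, 0.1063]
eef_rot: [3.141, -0.002, 3.125]
force: [-0.6, 0.1, -1.7]
grip_width: 0.0194
grip_force: 40.0
```

```bash
python3 - <<'E'
from wr import *
go(.626,.0095,-.0086,3.126); im,m=cam("wrist"); save("w10",im)
E
```

```text
t 38.05 q1,q6 [-0.05 -1.6 ] tool shift after turn [-0.0014  0.0014  0.1149] rz -0.001 yaw now 3.125 tilt [-0.0017  0.0002] p [0.6246 0.0082 0.1063]
```

jog_arm([
  [-0.001, 0.001, 0.04, 0, 0, 0, -1],
  [0, 0, 0.035, 0, 0, 0, -1],
  [0, 0, 0.02, 0, 0, 0, -1],
  [0, 0, 0.01, 0, 0, 0, -1],
  [0, 0, 0.004, 0, 0, 0, -1],
])

```text
time_s: 38.6
ee_pos: [0.6255, 0.0103, -0.0021]
eef_rot: [3.142, -0.001, 3.127]
force: [0.8, 0.1, -2.5]
grip_width: 0.019
grip_force: 40.0
```

jog_arm([
  [0, 0, 0, 0, 0, 0, -1],
  [0, 0, 0, 0, 0, 0, -1],
  [0, 0, 0, 0, 0, 0, -1],
])

```text
time_s: 38.9
ee_pos: [0.6265, 0.0096, -0.0006]
eef_rot: [-3.142, 0.002, 3.126]
force: [0.8, 0.2, -2.8]
grip_width: 0.0193
grip_force: 40.0
```

```bash
python3 - <<'E'
from wr import *
go(.626,.0095,-.0086,3.126); print(ctrl.get_obs()["force"])
im,m=cam("scene"); print(proj(m,[(.671,.0088,.024)]))
g=gold(im); n,l,s,c=cv2.connectedComponentsWithStats(g)
for i in range(1,n):
    if s[i,4]>15: P=ray(m,[c[i]],.024)[0]; print(c[i].round(1),s[i,4],P.round(4))
E
```

```text
t 38.9 q1,q6 [-0.04 -1.6 ] tool shift after turn [ 0.0005 -0.0001  0.008 ] rz 0.0002 yaw now 3.1262 tilt [ 0.0017 -0.0001] p [ 6.265e-01  9.600e-03 -6.000e-04]
[ 0.77492304  0.19128436 -2.80214075]
[[254.07803956 260.51845242]]
[306.6  39. ] 4233 [-0.2928 -0.321   0.024 ]
[444.8  22.3] 140 [-0.6534  0.1015  0.024 ]
[388.   39.7] 43 [-0.422  -0.0502  0.024 ]
[493.6  54.4] 95 [-0.4841  0.3142  0.024 ]
[548.7  63.9] 632 [-0.5015  0.4924  0.024 ]
[441.6  67.8] 104 [-0.3143  0.1744  0.024 ]
[510.2  88.2] 883 [-0.2885  0.4     0.024 ]
[263.7 133.2] 3486 [ 0.2683 -0.1907  0.024 ]
[361.2 119.4] 1046 [0.0805 0.0351 0.024 ]
[189.1 133.1] 48 [ 0.3651 -0.3831  0.024 ]
[251.8 177.7] 74 [ 0.4445 -0.1282  0.024 ]
[392.1 191.8] 78 [0.3292 0.2116 0.024 ]
[278.3 208.3] 43 [ 0.5088 -0.0166  0.024 ]
[154.6 234.4] 1122 [ 0.7117 -0.2338  0.024 ]
[251.1 217.9] 20 [ 0.5657 -0.0599  0.024 ]
[269.6 225.7] 19 [ 0.5672 -0.0088  0.024 ]
[223.5 246.6] 78 [ 0.6691 -0.0721  0.024 ]
[253.5 259.3] 94 [0.6686 0.006  0.024 ]
[419.6 295.6] 110 [0.5924 0.3567 0.024 ]
```

jog_arm([
  [0, 0, 0.004, 0, 0, 0, -1],
  [0, 0, 0.002, 0, 0, 0, -1],
  [0, 0, 0.001, 0, 0, 0, -1],
  [0, 0, 0, 0, 0, 0, -1],
  [0, 0, 0, 0, 0, 0, -1],
])

```text
time_s: 39.45
ee_pos: [0.6259, 0.0096, -0.0086]
eef_rot: [-3.142, -0.0, 3.126]
force: [-2.3, 1.1, 2.0]
grip_width: 0.019
grip_force: 40.0
```

```bash
cat >> wr.py <<'E'
def sceneeyes():
    im,m=cam("scene"); g=gold(im); n,l,s,c=cv2.connectedComponentsWithStats(g)
    for i in range(1,n):
        P=ray(m,[c[i]],.024)[0]
        if 50<s[i,4]<250 and P[0]>.55: print("scene eye",c[i].round(1),s[i,4],P.round(4))
E
python3 - <<'E'
from wr import *
go(.626,.0095,-.0086,3.126); print(ctrl.get_obs()["force"]); sceneeyes()
E
```

```text
t 39.45 q1,q6 [-0.04 -1.6 ] tool shift after turn [-0.0001 -0.0001  0.    ] rz 0.0001 yaw now 3.1261 tilt [-0.0001 -0.    ] p [ 0.6259  0.0096 -0.0086]
[-2.26676753  1.07289575  1.95679686]
scene eye [223.5 246.6] 79 [ 0.669 -0.072  0.024]
scene eye [253.9 261.1] 95 [0.6726 0.0093 0.024 ]
scene eye [419.5 295.6] 110 [0.5924 0.3566 0.024 ]
```

jog_arm([
  [0, 0, 0, 0, 0, 0, 1],
  [0, 0, 0, 0, 0, 0, 1],
  [0, 0, 0, 0, 0, 0, 1],
  [0, 0, -0.02, 0, 0, 0, 1],
  [0, 0, -0.04, 0, 0, 0, 1],
])

```text
time_s: 40.0
ee_pos: [0.6243, 0.0097, 0.0491]
eef_rot: [3.141, -0.005, 3.126]
force: [-0.6, 0.1, 1.3]
grip_width: 0.056
grip_force: 0.0
```

jog_arm([
  [0, 0, -0.04, 0, 0, 0, 1],
  [0, 0, -0.04, 0, 0, 0, 1],
  [0, 0, -0.04, 0, 0, 0.149, 1],
  [0, 0, 0, 0, 0, 0.149, 1],
  [0, 0, 0, 0, 0, 0.149, 1],
], squeeze=10)

```text
time_s: 40.5
ee_pos: [0.6265, 0.0096, 0.1727]
eef_rot: [3.14, 0.002, 2.673]
force: [0.1, 0.2, -0.8]
grip_width: 0.0934
grip_force: 0.0
```

jog_arm([
  [0, 0, 0, 0, 0, 0.149, 1],
  [0, 0, 0, 0, 0, 0.149, 1],
  [0, 0, 0, 0, 0, 0.149, 1],
  [0, 0, 0, 0, 0, 0.149, 1],
  [0, 0, 0, 0, 0, 0.149, 1],
])

```text
time_s: 41.0
ee_pos: [0.626, 0.0096, 0.1713]
eef_rot: [3.141, 0.0, 1.928]
force: [0.2, -0.2, 0.0]
grip_width: 0.0941
grip_force: 0.0
```

jog_arm([
  [0, 0, 0, 0, 0, 0.149, 1],
  [0, 0, 0, 0, 0, 0.149, 1],
  [0, 0, 0, 0, 0, 0.149, 1],
  [0, 0, 0, 0, 0, 0.149, 1],
  [0, 0, 0, 0, 0, 0.149, 1],
])

```text
time_s: 41.5
ee_pos: [0.626, 0.0096, 0.1713]
eef_rot: [3.141, -0.0, 1.183]
force: [-0.6, -0.8, 0.6]
grip_width: 0.0939
grip_force: 0.0
```

jog_arm([
  [0, 0, 0, 0, 0, 0.149, 1],
  [0, 0, 0, 0, 0, 0.149, 1],
  [0, 0, 0, 0, 0, 0.149, 1],
  [0, 0, 0, 0, 0, 0.149, 1],
  [0, 0, 0, 0, 0, 0.149, 1],
])

```text
time_s: 42.0
ee_pos: [0.626, 0.0096, 0.1713]
eef_rot: [3.141, -0.0, 0.438]
force: [0.1, 0.6, -0.7]
grip_width: 0.0941
grip_force: 0.0
```

jog_arm([
  [0, 0, 0, 0, 0, 0.149, 1],
  [0, 0, 0, 0, 0, 0.149, 1],
  [0, 0, 0, 0, 0, 0.149, 1],
  [0, 0, 0, 0, 0, 0, 1],
])

```text
time_s: 42.4
ee_pos: [0.626, 0.0096, 0.1712]
eef_rot: [-3.142, -0.0, -0.005]
force: [0.8, -0.2, -0.0]
grip_width: 0.0937
grip_force: 0.0
```

```bash
python3 - <<'E'
from wr import *
placed("w11"); sceneeyes(); go(.5531,-.3344,.041,.328)
E
```

```text
mark [0.6722 0.0888] r 0.0221 err 0.0007
mark [0.6734 0.1687] r 0.022 err 0.0007
mark [ 0.7338 -0.2487] r 0.0218 err 0.0009
mark [ 0.7338 -0.2495] r 0.0158 err 0.0008
eye (282, 152) 14.8 [0.6731 0.0094 0.024 ]
eye (360, 155) 15.1 [ 0.6698 -0.0718  0.024 ]
scene eye [223.4 246.6] 77 [ 0.6691 -0.0722  0.024 ]
scene eye [253.9 261.2] 84 [0.6727 0.0094 0.024 ]
scene eye [419.5 295.6] 108 [0.5924 0.3565 0.024 ]
t 42.5 q1,q6 [-0.04  1.53] tool shift after turn [-0.1798  0.3022  0.1302] rz -0.3263 yaw now 0.0017 tilt [0.0001 0.    ] p [0.626  0.0096 0.1712]
```

View pics/w11.png

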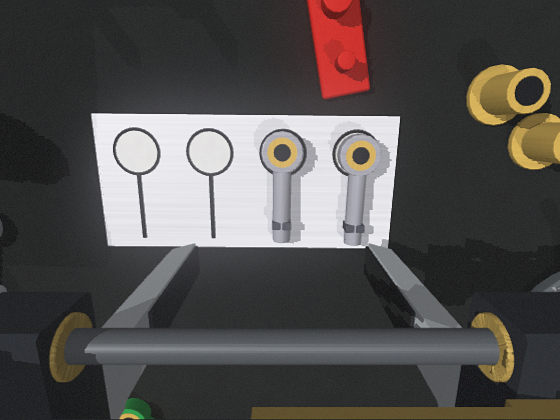

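Rod ends are on places 1 and 2, about 2 mm off at most, with eyes at (360,155) and (282,152). Next the lever goes to notch 2.

jog_arm([
  [0, 0, 0, 0, 0, -0.1088, 1],
  [0, 0, 0, 0, 0, -0.1088, 1],
  [0, 0, 0, 0, 0, -0.1088, 1],
  [-0.02, 0.0336, 0, 0, 0, 0, 1],
  [-0.02, 0.0336, 0, 0, 0, 0, 1],
])

```text
time_s: 43.0
ee_pos: [0.6092, -0.0671, 0.1712]
eef_rot: [3.142, -0.0, 0.33]
force: [0.5, 0.0, -0.3]
grip_width: 0.0941
grip_force: 0.0
```

jog_arm([
  [-0.02, 0.0336, 0, 0, 0, 0, 1],
  [-0.02, 0.0336, 0, 0, 0, 0, 1],
  [-0.02, 0.0336, 0, 0, 0, 0, 1],
  [-0.02, 0.0336, 0, 0, 0, 0, 1],
  [-0.02, 0.0336, 0, 0, 0, 0, 1],
])

```text
time_s: 43.5
ee_pos: [0.5675, -0.2595, 0.1714]
eef_rot: [3.141, -0.0, 0.328]
force: [0.3, -0.6, 0.8]
grip_width: 0.0941
grip_force: 0.0
```

jog_arm([
  [-0.02, 0.0336, 0, 0, 0, 0, 1],
  [-0.02, 0.0336, 0, 0, 0, 0, 1],
  [0, 0, 0, 0, 0, 0, 1],
  [0, 0, 0, 0, 0, 0, 1],
  [0, 0, 0, 0, 0, 0, 1],
])

```text
time_s: 44.0
ee_pos: [0.5517, -0.3335, 0.1713]
eef_rot: [-3.141, -0.0, 0.326]
force: [-0.5, 0.1, 0.9]
grip_width: 0.0939
grip_force: 0.0
```

```bash
python3 - <<'E'
from wr import *
lever(); go(.5531,-.3344,.041,.328)
E
```

```text
arm brightness at notches 0..4: [[144, 109, 111], [181, 181, 182], [144, 146, 158], [143, 159, 89], [159, 97, 49]]
t 44.05 q1,q6 [-0.6   0.64] tool shift after turn [0.0008 0.0014 0.1303] rz -0.0019 yaw now 0.3261 tilt [0.0001 0.0001] p [ 0.5518 -0.3333  0.1713]
```

jog_arm([
  [0.0008, 0.0014, 0.044, 0, 0, 0, 1],
  [0, 0, 0.044, 0, 0, 0, 1],
  [0, 0, 0.03, 0, 0, 0, 1],
  [0, 0, 0.012, 0, 0, 0, 1],
  [0, 0, 0, 0, 0, 0, -1],
])

```text
time_s: 44.55
ee_pos: [0.5525, -0.3344, 0.0403]
eef_rot: [-3.14, 0.001, 0.325]
force: [0.9, 0.0, 0.8]
grip_width: 0.0893
grip_force: 0.0
```

jog_arm([
  [0, 0, 0, 0, 0, 0, -1],
  [0, 0, 0, 0, 0, 0, -1],
  [0, 0, 0, 0, 0, 0, -1],
  [0, 0, 0, 0, 0, 0, -1],
  [0, 0, 0, 0, 0, 0, -1],
])

```text
time_s: 45.05
ee_pos: [0.5527, -0.3355, 0.0417]
eef_rot: [3.141, -0.0, 0.323]
force: [-0.3, -0.4, 0.6]
grip_width: 0.0493
grip_force: 0.0
```

jog_arm([
  [0, 0, 0, 0, 0, 0, -1],
  [0, 0, 0, 0, 0, 0, -1],
  [0, 0, 0, 0, 0, 0, -1],
  [0, 0, 0, 0, 0, 0, -1],
  [0, 0, 0, 0, 0, 0, -1],
])

```text
time_s: 45.55
ee_pos: [0.5526, -0.3352, 0.0412]
eef_rot: [-3.141, 0.0, 0.324]
force: [-1.2, 0.5, 0.4]
grip_width: 0.0176
grip_force: 10.0
```

jog_arm([
  [-0.0006, -0.0116, 0, 0, 0, -0.099, -1],
  [-0.0006, -0.0116, 0, 0, 0, -0.099, -1],
  [-0.0006, -0.0116, 0, 0, 0, -0.099, -1],
  [-0.0006, -0.0116, 0, 0, 0, -0.099, -1],
  [0, 0, 0, 0, 0, 0, -1],
])

```text
time_s: 46.05
ee_pos: [0.5292, -0.295, 0.0413]
eef_rot: [3.141, 0.0, 0.722]
force: [2.0, -2.4, -4.9]
grip_width: 0.0175
grip_force: 10.0
```

jog_arm([
  [0, 0, 0, 0, 0, 0, -1],
  [0, 0, 0, 0, 0, 0, 1],
  [0, 0, 0, 0, 0, 0, 1],
  [0, 0, 0, 0, 0, 0, 1],
  [0, 0, 0, 0, 0, 0, 1],
])

```text
time_s: 46.55
ee_pos: [0.5296, -0.2955, 0.0412]
eef_rot: [-3.142, -0.0, 0.719]
force: [-0.1, 0.6, 0.5]
grip_width: 0.0457
grip_force: 0.0
```

jog_arm([
  [0, 0, 0, 0, 0, 0, 1],
  [0, 0, -0.04, 0, 0, 0, 1],
  [0, 0, -0.04, 0, 0, 0, 1],
  [0, 0, -0.04, 0, 0, 0, 1],
  [0, 0, -0.04, 0, 0, 0, 1],
])

```text
time_s: 47.05
ee_pos: [0.5293, -0.2953, 0.203]
eef_rot: [3.141, -0.0, 0.719]
force: [-0.7, -1.1, 0.6]
grip_width: 0.086
grip_force: 0.0
```

```bash
python3 - <<'E'
from wr import *
lever(); sceneeyes(); go(.546,.3687,.2,2.88)
E
```

```text
arm brightness at notches 0..4: [[209, 204, 152], [149, 181, 202], [224, 224, 226], [187, 205, 204], [210, 205, 89]]
scene eye [223.5 246.6] 80 [ 0.6689 -0.0721  0.024 ]
scene eye [254.  261.3] 91 [0.673  0.0097 0.024 ]
scene eye [419.6 295.6] 109 [0.5924 0.3568 0.024 ]
t 47.15 q1,q6 [-0.57  0.28] tool shift after turn [0.1577 0.6463 0.0073] rz -2.1606 yaw now 0.7194 tilt [ 0.0077 -0.0049] p [ 0.5312 -0.2964  0.2073]
```

Notch 2 is confirmed. Now the last rod end, eye at (.59,.357).

jog_arm([
  [0, 0, 0, 0, 0, 0.1406, 1],
  [0, 0, 0, 0, 0, 0.1406, 1],
  [0, 0, 0, 0, 0, 0.1406, 1],
  [0, 0, 0, 0, 0, 0.1406, 1],
  [0, 0, 0, 0, 0, 0.1406, 1],
], squeeze=40)

```text
time_s: 47.65
ee_pos: [0.5294, -0.2954, 0.2006]
eef_rot: [-3.141, 0.001, 0.011]
force: [-0.5, -0.3, -0.5]
grip_width: 0.0942
grip_force: 0.0
```

jog_arm([
  [0, 0, 0, 0, 0, 0.1406, 1],
  [0, 0, 0, 0, 0, 0.1406, 1],
  [-0.0105, -0.043, 0, 0, 0, 0, 1],
  [-0.0105, -0.043, 0, 0, 0, 0, 1],
  [-0.0105, -0.043, 0, 0, 0, 0, 1],
])

```text
time_s: 48.15
ee_pos: [0.5324, -0.1613, 0.2006]
eef_rot: [-3.141, 0.001, -0.266]
force: [0.8, -1.0, -0.2]
grip_width: 0.0942
grip_force: 0.0
```

jog_arm([
  [-0.0105, -0.043, 0, 0, 0, 0, 1],
  [-0.0105, -0.043, 0, 0, 0, 0, 1],
  [-0.0105, -0.043, 0, 0, 0, 0, 1],
  [-0.0105, -0.043, 0, 0, 0, 0, 1],
  [-0.0105, -0.043, 0, 0, 0, 0, 1],
])

```text
time_s: 48.65
ee_pos: [0.538, 0.0603, 0.2008]
eef_rot: [3.142, 0.0, -0.265]
force: [1.4, 1.1, 0.3]
grip_width: 0.0939
grip_force: 0.0
```

jog_arm([
  [-0.0105, -0.043, 0, 0, 0, 0, 1],
  [-0.0105, -0.043, 0, 0, 0, 0, 1],
  [-0.0105, -0.043, 0, 0, 0, 0, 1],
  [-0.0105, -0.043, 0, 0, 0, 0, 1],
  [-0.0105, -0.043, 0, 0, 0, 0, 1],
])

```text
time_s: 49.15
ee_pos: [0.5436, 0.2816, 0.2007]
eef_rot: [3.141, 0.0, -0.265]
force: [0.9, -0.8, -0.4]
grip_width: 0.094
grip_force: 0.0
```

jog_arm([
  [-0.0105, -0.043, 0, 0, 0, 0, 1],
  [-0.0105, -0.043, 0, 0, 0, 0, 1],
  [0, 0, 0, 0, 0, 0, 1],
  [0, 0, 0, 0, 0, 0, 1],
  [0, 0, 0, 0, 0, 0, 1],
])

```text
time_s: 49.65
ee_pos: [0.5464, 0.3674, 0.201]
eef_rot: [3.141, 0.0, -0.266]
force: [-0.1, -0.8, -0.6]
grip_width: 0.0936
grip_force: 0.0
```

```bash
python3 - <<'E'
from wr import *
im,m=cam("wrist"); save("w12",im); wrods(im,m); go(.546,.3687,-.013,-.265)
E
```

```text
px 280 152 eye [0.5899 0.3579] yaw -0.257 -0.232 org [0.5462 0.3687] width 0.0186 far 0.101
t 49.7 q1,q6 [0.54 2.37] tool shift after turn [-0.0009 -0.0013  0.2143] rz -0.001 yaw now -0.266 tilt [ 0.     -0.0001] p [0.5465 0.3672 0.2013]
```

jog_arm([
  [0, -0.0013, 0.045, 0, 0, -0.018, 1],
  [0, 0, 0.045, 0, 0, 0, 1],
  [0, 0, 0.045, 0, 0, 0, 1],
  [0, 0, 0.045, 0, 0, 0, 1],
  [0, 0, 0.015, 0, 0, 0, 0],
])

```text
time_s: 50.2
ee_pos: [0.545, 0.3673, 0.002]
eef_rot: [3.137, 0.004, -0.248]
force: [0.7, -0.3, 0.7]
grip_width: 0.0891
grip_force: 0.0
```

jog_arm([
  [0, 0, 0.01, 0, 0, 0, 0],
  [0, 0, 0.006, 0, 0, 0, 0],
  [0, 0, 0.003, 0, 0, 0, 0],
  [0, 0, 0, 0, 0, 0, 0],
  [0, 0, 0, 0, 0, 0, 0],
])

```text
time_s: 50.7
ee_pos: [0.5471, 0.3699, -0.0115]
eef_rot: [-3.14, -0.001, -0.247]
force: [-0.2, 0.6, -0.2]
grip_width: 0.0497
grip_force: 0.0
```

jog_arm([
  [0, 0, 0, 0, 0, 0, -1],
  [0, 0, 0, 0, 0, 0, -1],
  [0, 0, 0, 0, 0, 0, -1],
  [0, 0, 0, 0, 0, 0, -1],
  [0, 0, 0, 0, 0, 0, -1],
])

```text
time_s: 51.2
ee_pos: [0.5466, 0.3694, -0.0126]
eef_rot: [3.141, 0.0, -0.247]
force: [-1.5, -1.7, 2.6]
grip_width: 0.0187
grip_force: 40.0
```

```bash
python3 - <<'E'
from wr import *
helde(.02);go(.546,.3687,-.013,-.247); print(ctrl.get_obs()["force"])
E
```

```text
eye px 282 183 29 eye [0.5901 0.3594 0.02  ]
t 51.25 q1,q6 [0.54 2.36] tool shift after turn [-0.0004  0.0009  0.0004] rz 0.0002 yaw now -0.2468 tilt [-0.0001 -0.0002] p [ 0.5466  0.3694 -0.0126]
[-1.85489698 -1.80485037  1.97930087]
```

jog_arm([
  [0, 0, -0.03, 0, 0, 0, -1],
  [0, 0, -0.04, 0, 0, 0, -1],
  [0, 0, -0.03, 0, 0, 0, -1],
  [0, 0, 0, 0, 0, -0.116, -1],
  [0, 0, 0, 0, 0, -0.116, -1],
])

```text
time_s: 51.75
ee_pos: [0.5467, 0.3698, 0.088]
eef_rot: [-3.141, -0.001, -0.01]
force: [0.6, -0.6, -2.7]
grip_width: 0.0192
grip_force: 40.0
```

jog_arm([
  [0.0122, 0.0398, 0, 0, 0, 0, -1],
  [0.0122, 0.0398, 0, 0, 0, 0, -1],
  [0.0122, 0.0398, 0, 0, 0, 0, -1],
  [0.0122, 0.0398, 0, 0, 0, 0, -1],
  [0.0122, 0.0398, 0, 0, 0, 0, -1],
])

```text
time_s: 52.25
ee_pos: [0.6047, 0.1682, 0.0869]
eef_rot: [-3.142, 0.001, -0.015]
force: [0.2, -0.4, -2.6]
grip_width: 0.0191
grip_force: 40.0
```

jog_arm([
  [0.0122, 0.0398, 0, 0, 0, 0, -1],
  [0.0122, 0.0398, 0, 0, 0, 0, -1],
  [0, 0, 0, 0, 0, 0, -1],
  [0, 0, 0.04, 0, 0, 0, -1],
  [0, 0, 0.03, 0, 0, 0, -1],
])

```text
time_s: 52.75
ee_pos: [0.6275, 0.0897, 0.0156]
eef_rot: [-3.141, 0.0, -0.015]
force: [-0.4, 0.8, -3.0]
grip_width: 0.0188
grip_force: 40.0
```

jog_arm([
  [0, 0, 0.01, 0, 0, 0, -1],
  [0, 0, 0.006, 0, 0, 0, -1],
  [0, 0, 0, 0, 0, 0, -1],
  [0, 0, 0, 0, 0, 0, -1],
])

```text
time_s: 53.15
ee_pos: [0.6287, 0.09, 0.0027]
eef_rot: [-3.141, -0.002, -0.015]
force: [0.6, 0.1, -2.6]
grip_width: 0.019
grip_force: 40.0
```

```bash
python3 - <<'E'
from wr import *
im,m=helde(.0325); marks(im,m); go(.6275,.0894,-.0086,-.015); print(ctrl.get_obs()["force"])
E
```

```text
eye px 282 183 29 eye [0.673  0.0901 0.0325]
mark [0.6732 0.1688] r 0.0221 err 0.0004
t 53.2 q1,q6 [0.08 1.67] tool shift after turn [-0.0012  0.0006  0.0114] rz 0.0005 yaw now -0.0145 tilt [0.0022 0.0002] p [0.6287 0.09   0.0028]
[-0.30224314  1.15885931 -1.46548314]
```

jog_arm([
  [0, 0.001, 0.006, 0, 0, 0, -1],
  [0, 0, 0.003, 0, 0, 0, -1],
  [0, 0, 0.0015, 0, 0, 0, -1],
  [0, 0, 0, 0, 0, 0, -1],
  [0, 0, 0, 0, 0, 0, -1],
])

```text
time_s: 53.7
ee_pos: [0.6278, 0.0887, -0.0087]
eef_rot: [3.141, 0.0, -0.015]
force: [-4.8, -1.0, 5.2]
grip_width: 0.0187
grip_force: 40.0
```

```bash
python3 - <<'E'
from wr import *
im,m=helde(.0245); marks(im,m); go(.6275,.0894,-.0086,-.015); print(ctrl.get_obs()["force"])
E
```

```text
eye px 282 183 29 eye [0.6727 0.0888 0.0245]
mark [0.6732 0.1688] r 0.0222 err 0.0004
t 53.75 q1,q6 [0.08 1.67] tool shift after turn [-0.0003 -0.0007 -0.0001] rz 0.0003 yaw now -0.0147 tilt [-0.0001 -0.0001] p [ 0.6278  0.0887 -0.0087]
[-4.72934253 -0.05245871  5.47922267]
```

jog_arm([
  [0, 0, 0, 0, 0, 0, 0.3],
  [0, 0, 0, 0, 0, 0, 0.3],
  [0, 0, 0, 0, 0, 0, 0.3],
  [0, 0, 0, 0, 0, 0, 0.3],
  [0, 0, -0.02, 0, 0, 0, 0.3],
])

```text
time_s: 54.25
ee_pos: [0.6264, 0.0886, 0.0085]
eef_rot: [3.141, 0.004, -0.015]
force: [0.6, -0.0, -0.5]
grip_width: 0.0556
grip_force: 0.0
```

jog_arm([
  [0, 0, -0.04, 0, 0, 0, 1],
  [0, 0, -0.04, 0, 0, 0, 1],
  [0, 0, -0.04, 0, 0, 0, 1],
  [0, 0, -0.04, 0, 0, 0, 1],
  [0, 0, 0, 0, 0, 0, 1],
], squeeze=10)

```text
time_s: 54.75
ee_pos: [0.63, 0.0889, 0.177]
eef_rot: [-3.141, -0.009, -0.015]
force: [-0.2, 0.4, 0.4]
grip_width: 0.093
grip_force: 0.0
```

jog_arm([
  [0, 0, 0, 0, 0, 0, 1],
  [0, 0, 0, 0, 0, 0, 1],
  [0, 0, 0, 0, 0, 0, 1],
])

```text
time_s: 55.05
ee_pos: [0.6274, 0.0887, 0.1692]
eef_rot: [3.141, 0.002, -0.015]
force: [0.1, 0.0, 0.4]
grip_width: 0.0941
grip_force: 0.0
```

```bash
python3 - <<'E'
from wr import *
placed("w13"); sceneeyes(); go(.5301,-.2946,.041,.72)
E
```

```text
mark [0.6733 0.1687] r 0.0221 err 0.0009
eye (358, 152) 15.3 [0.6732 0.0096 0.024 ]
eye (281, 154) 14.9 [0.6728 0.0887 0.024 ]
eye (437, 154) 15.8 [ 0.67   -0.0718  0.024 ]
scene eye [223.5 246.6] 78 [ 0.6689 -0.0721  0.024 ]
scene eye [253.9 261.1] 86 [0.6726 0.0093 0.024 ]
scene eye [286.1 274.8] 93 [0.6724 0.0887 0.024 ]
t 55.15 q1,q6 [0.08 1.67] tool shift after turn [-0.326   0.2239  0.1287] rz -0.7347 yaw now -0.0147 tilt [-0.0017 -0.0001] p [0.6276 0.0887 0.1697]
```

All three are in the row. Now the last click.

jog_arm([
  [0, 0, 0, 0, 0, -0.147, 1],
  [0, 0, 0, 0, 0, -0.147, 1],
  [0, 0, 0, 0, 0, -0.147, 1],
  [0, 0, 0, 0, 0, -0.147, 1],
  [0, 0, 0, 0, 0, -0.147, 1],
])

```text
time_s: 55.65
ee_pos: [0.6278, 0.0887, 0.1702]
eef_rot: [-3.141, 0.001, 0.726]
force: [-0.2, -0.4, 0.2]
grip_width: 0.0938
grip_force: 0.0
```

jog_arm([
  [-0.0326, 0.0224, 0, 0, 0, 0, 1],
  [-0.0326, 0.0224, 0, 0, 0, 0, 1],
  [-0.0326, 0.0224, 0, 0, 0, 0, 1],
  [-0.0326, 0.0224, 0, 0, 0, 0, 1],
  [-0.0326, 0.0224, 0, 0, 0, 0, 1],
])

```text
time_s: 56.15
ee_pos: [0.5785, -0.1043, 0.1704]
eef_rot: [-3.141, 0.0, 0.72]
force: [0.6, 0.4, -1.0]
grip_width: 0.0939
grip_force: 0.0
```

jog_arm([
  [-0.0326, 0.0224, 0, 0, 0, 0, 1],
  [-0.0326, 0.0224, 0, 0, 0, 0, 1],
  [-0.0326, 0.0224, 0, 0, 0, 0, 1],
  [-0.0326, 0.0224, 0, 0, 0, 0, 1],
  [-0.0326, 0.0224, 0, 0, 0, 0, 1],
])

```text
time_s: 56.65
ee_pos: [0.5299, -0.2961, 0.1703]
eef_rot: [-3.141, 0.0, 0.72]
force: [0.6, -0.5, 1.4]
grip_width: 0.094
grip_force: 0.0
```

jog_arm([
  [0, 0, 0, 0, 0, 0, 1],
  [0, 0, 0, 0, 0, 0, 1],
  [0, 0, 0, 0, 0, 0, 1],
])

```text
time_s: 56.95
ee_pos: [0.5309, -0.2937, 0.1705]
eef_rot: [-3.141, -0.0, 0.721]
force: [-0.1, 0.1, -0.2]
grip_width: 0.0939
grip_force: 0.0
```

```bash
python3 - <<'E'
from wr import *
lever(); go(.5301,-.2946,.041,.72)
E
```

```text
arm brightness at notches 0..4: [[212, 210, 202], [196, 188, 206], [229, 229, 231], [194, 208, 211], [213, 208, 105]]
t 57.0 q1,q6 [-0.57  0.28] tool shift after turn [-0.0013  0.0002  0.1296] rz 0.0016 yaw now 0.7216 tilt [-0.0001  0.0002] p [ 0.531  -0.2936  0.1706]
```

jog_arm([
  [-0.001, 0, 0.044, 0, 0, 0, 1],
  [0, 0, 0.044, 0, 0, 0, 1],
  [0, 0, 0.03, 0, 0, 0, 1],
  [0, 0, 0.011, 0, 0, 0, 1],
  [0, 0, 0, 0, 0, 0, -1],
])

```text
time_s: 57.5
ee_pos: [0.5298, -0.2944, 0.041]
eef_rot: [-3.14, 0.0, 0.721]
force: [-0.3, 0.2, -0.2]
grip_width: 0.0893
grip_force: 0.0
```

jog_arm([
  [0, 0, 0, 0, 0, 0, -1],
  [0, 0, 0, 0, 0, 0, -1],
  [0, 0, 0, 0, 0, 0, -1],
  [0, 0, 0, 0, 0, 0, -1],
  [0, 0, 0, 0, 0, 0, -1],
])

```text
time_s: 58.0
ee_pos: [0.53, -0.2954, 0.0422]
eef_rot: [3.141, -0.0, 0.72]
force: [0.5, -0.8, -0.1]
grip_width: 0.0494
grip_force: 0.0
```

jog_arm([
  [0, 0, 0, 0, 0, 0, -1],
  [0, 0, 0, 0, 0, 0, -1],
  [0, 0, 0, 0, 0, 0, -1],
  [0, 0, 0, 0, 0, 0, -1],
  [0, 0, 0, 0, 0, 0, -1],
])

```text
time_s: 58.5
ee_pos: [0.5299, -0.2954, 0.0417]
eef_rot: [3.141, -0.0, 0.72]
force: [0.9, -0.7, -0.5]
grip_width: 0.0172
grip_force: 10.0
```

jog_arm([
  [-0.0006, -0.0116, 0, 0, 0, -0.098, -1],
  [-0.0006, -0.0116, 0, 0, 0, -0.098, -1],
  [-0.0006, -0.0116, 0, 0, 0, -0.098, -1],
  [-0.0006, -0.0116, 0, 0, 0, -0.098, -1],
  [0, 0, 0, 0, 0, 0, -1],
])

```text
time_s: 59.0
ee_pos: [0.4926, -0.2672, 0.0418]
eef_rot: [3.141, 0.0, 1.114]
force: [3.2, -1.9, -5.8]
grip_width: 0.0176
grip_force: 10.0
```

jog_arm([
  [0, 0, 0, 0, 0, 0, -1],
  [0, 0, 0, 0, 0, 0, 1],
  [0, 0, 0, 0, 0, 0, 1],
  [0, 0, 0, 0, 0, 0, 1],
  [0, 0, 0, 0, 0, 0, 1],
])

```text
time_s: 59.5
ee_pos: [0.4932, -0.2673, 0.0417]
eef_rot: [-3.141, -0.0, 1.112]
force: [-0.2, -0.6, 0.2]
grip_width: 0.046
grip_force: 0.0
```

jog_arm([
  [0, 0, 0, 0, 0, 0, 1],
  [0, 0, -0.04, 0, 0, 0, 1],
  [0, 0, -0.04, 0, 0, 0, 1],
  [0, 0, -0.04, 0, 0, 0, 1],
  [0, 0, -0.04, 0, 0, 0, 1],
])

```text
time_s: 60.0
ee_pos: [0.4929, -0.2671, 0.2035]
eef_rot: [3.142, -0.0, 1.112]
force: [0.4, -0.3, 0.3]
grip_width: 0.086
grip_force: 0.0
```

jog_arm([
  [-0.04, 0.02, 0, 0, 0, 0, 1],
  [-0.04, 0.02, 0, 0, 0, 0, 1],
  [-0.04, 0.02, 0, 0, 0, 0, 1],
  [0, 0, 0, 0, 0, 0, 1],
  [0, 0, 0, 0, 0, 0, 1],
])

```text
time_s: 60.5
ee_pos: [0.4935, -0.4018, 0.2011]
eef_rot: [-3.141, -0.0, 1.111]
force: [0.2, -0.1, -0.1]
grip_width: 0.0939
grip_force: 0.0
```

```bash
python3 - <<'E'
from wr import *
im,m=lever(); sceneeyes(); im2,_=cam("top"); save("end",cv2.hconcat([cv2.resize(im,(400,300)),cv2.resize(im2,(400,300))]))
E
```

```text
arm brightness at notches 0..4: [[244, 246, 91], [247, 248, 88], [208, 220, 88], [178, 177, 176], [220, 90, 88]]
scene eye [223.3 246.6] 83 [ 0.6693 -0.0725  0.024 ]
scene eye [253.8 261.1] 97 [0.6727 0.0091 0.024 ]
scene eye [285.9 274.6] 99 [0.6721 0.088  0.024 ]
```

View pics/end.png

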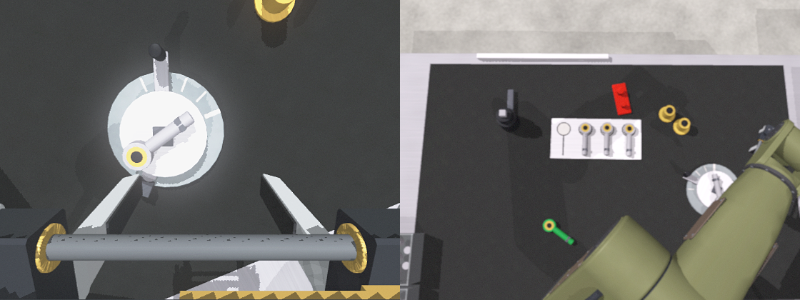

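The end views show the lever on notch 3 (post at (157,50)), three rod ends on places 1 to 3, and no other grey rod ends loose.

```bash
python3 -c "
from station import ctrl
print(ctrl.hand_in())"
```

```text
the job is handed in; nothing more can be done
None
```

I handed the job in with the lever zeroed first, all three rod ends laid on places 1 to 3 (eyes within about 2 mm of the marks), and the lever on notch 3; rod 1 was knocked aside after laying, so I re-laid it before its click.

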